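# Pack the two-layer touch-up caddy

### The job

Pack the touch-up caddy for a job on site: stand every glass jar upright in a hole of the wooden rack at its bottom, then lower the plywood tray into the caddy over them until it lies level on its ledges, and lock it with both turn-buttons, swung right round to their stops. Slide every small tape roll down the tray's spindle and stand the mixing cup upright in one of the tray's two round recesses. Leave the other things on the table where they are.

Things in the scene. Friction and masses are not known exactly. Their poses are not given: they have to be found in the camera images.
- caddy: Grey sheet-steel open box, firmly fixed to the table, with a plywood rack of three round holes in its bottom and a turn-button on each short end. Outside 104 (x) x 218 (y) x 74 mm high, inside 96 x 210. Origin: centre of its underside at table height; x across it, away from the robot at yaw 0; y along it. Ledges in both short ends, 10 mm deep, tops 62 mm up, carry the tray, its top then flush with the rim.
- well_0 (a point): Centre of the bottom of the rack hole at the caddy's -y end (60 mm from its middle). Each hole is round, 40 mm across and 24 mm deep; its bottom, on which a jar stands, is 6 mm above the table.
- well_1 (a point): Same, the middle rack hole.
- well_2 (a point): Same, the rack hole at the caddy's +y end.
- tray_seat (a point): Where the tray's origin (middle of its underside) lies when the tray is fully home: caddy's middle, 62 mm above the table. Its axes are the caddy's.
- turn_button_left (a joint): Flat steel bar, 62 mm long, 6 mm thick, on an upright pivot 119 mm from the caddy's middle along its +y; quarter turn between hard stops. 0 rad: open, along the end wall, pin on the caddy's -x side. 1.57: locked, pin outward (caddy +y), other end over the tray's edge, 3 mm above the rim. Locks clockwise seen from above. Friction holds it; 1 N at the pin turns it. Locked early it bars the tray.
- turn_button_right (a joint): Turn-button on the caddy's -y end, mirror image (pivot 119 mm from the caddy's middle along its -y): 0 rad = open, pin on the caddy's -x side; 1.57 rad = locked, pin points outward along caddy -y. Seen from above it turns anticlockwise to lock.
- pin_left (a point): Middle of the upright black finger pin of the left turn-button: round, 9 mm thick, standing 20 mm tall on the bar (its foot 83 mm, this point 93 mm, its top 103 mm above the table), 28 mm from the pivot. It may be pinched from above and led round.
- pin_right (a point): Same for the right turn-button.
- tray: Lift-out tray: plywood plate 91 (x) x 205 (y) x 12 mm, a round recess near each end and in its middle an upright square wooden spindle, 15 x 15 mm, top 84 mm above the tray's underside, which is also the handle to lift it by. About 0.22 kg, balanced. Origin: middle of its underside; x, y along the sides of plate and spindle. Fits the caddy either way round, 2.5 mm play at each side.
- recess_0 (a point): Centre of the floor of the round cup recess at the tray's -y end, 64 mm from its middle: 50 mm across, 8 mm deep, floor 4 mm above the tray's underside.
- recess_1 (a point): Same, the recess at the tray's +y end.
- jar_0: Glass jar with a grey screw lid and some blue paint in it, 34 mm across, 52 mm tall, 75 g, standing upright; lid 32 mm across, top 10 mm. Origin: middle of its underside. All jars are alike; two or three are there.
- jar_1: Glass jar with a grey screw lid and some blue paint in it, 34 mm across, 52 mm tall, 75 g, standing upright; lid 32 mm across, top 10 mm. Origin: middle of its underside. All jars are alike; two or three are there.
- jar_2: Glass jar with a grey screw lid and some blue paint in it, 34 mm across, 52 mm tall, 75 g, standing upright; lid 32 mm across, top 10 mm. Origin: middle of its underside. All jars are alike; two or three are there.
- roll_0: Small roll of paper masking tape lying flat: 60 mm outside, 27 mm hole right through, 30 mm tall, 60 g. Origin: middle of its underside. One or two are there; two stack on the spindle in any order.
- roll_1: Small roll of paper masking tape lying flat: 60 mm outside, 27 mm hole right through, 30 mm tall, 60 g. Origin: middle of its underside. One or two are there; two stack on the spindle in any order.
- cup: Translucent white plastic mixing cup, 42 mm tall, 60 mm across its rim collar, foot 40 mm across, 20 g, standing upright. It is held on its stiff body, about 52 mm across. Origin: middle of its underside. Either recess will do.
- eraser: Eraser 21 x 48 x 13 mm; not part of the job, stays where it is. Origin: middle of its underside.
- glue_tube: Glue tube 38 x 126 x 25 mm; not part of the job, stays where it is. Origin: middle of its underside.
- sanding_block: Sanding block 46 x 86 x 25 mm; not part of the job, stays where it is. Origin: middle of its underside.
- brush_red: Paint brush 161 mm long; not part of the job, stays where it is. Origin: middle of its underside.
- bike_fairing: Red and black motorcycle fairing, fixed. Its near half covers x 0.36 to 0.67, y -0.26 to -0.08, up to 225 mm high, between tray and the right part of the table: carry things over it with the fingertips at 300 mm. Its far half, from x 0.66 on, y -0.04 to 0.14, hangs 110 to 265 mm up. A grey drawer cabinet, 118 mm high, ends at x = 0.40 and y = 0.06. Origin: on the table inside it.
There are look-alikes about, which are no part of the job. Leave any green look-alike of the jar_2 alone.

How it is judged:
By the outcome, as a careful person would: the job done as asked, in the order asked, and still so for the second after the job is handed in, with the robot touching nothing.
Of jar_0, jar_1, jar_2 only 2 to 3 are there at a start; the rules pass over those that are not, and their reading is None.
Of roll_0, roll_1 only 1 to 2 are there at a start; the rules pass over those that are not, and their reading is None.
At some moment in a run one of roll_0, roll_1, cup, tray may be knocked a few centimetres aside while the robot is not near it.
Once in a run the grip may slacken for a moment while it holds something.
It also fails if it takes over 210 s, if anything falls off the work surface, if the arm or the gripper's body presses on something with over 40 N, if the wrist force passes 120 N, or if a joint passes its speed limit or range.

### The arm

A 6-joint arm with a two-finger parallel gripper is mounted at the origin on a cart in front of the work surface, level with it; the furniture and walls round the work are solid. World frame = base frame: x ahead of the robot, y to its left, z up, the work surface at z = 0. Lengths are in m, angles in rad, forces in N, time in s.
With the tool pointing down it reaches from about 0.275 to 1 m from the base axis. Payload 8.4 kg.
Tool frame: the origin (TCP) lies midway between the tips of the shut fingers; the grasp point (between the pads) lies 19 mm behind it; z points along the fingers, y is the direction in which the jaws open and shut (so a half turn about z gives the same grasp; the last joint's range is limited). The gripper opens to 85 mm and grips with 20 to 120 N. Pads are 22 mm wide; open, the fingers measure 114 mm over their backs; the gripper's body (76 mm by 85 mm) begins 54 mm behind the grasp point. The pads swing forward as they close: fully open they stand 13 mm farther back than shut.
Start: joints at [1.19, 0.353, 1.633, -0, 1.155, -0.002], TCP at [0.231, 0.581, 0.205] pointing down, gripper open.
Joint ranges: [-2.63, 2.63], [-0.92, 2.1], [0.06, 2.66], [-1.3, 4.44], [0, 2.69], [-3.02, 3.02]. Speed limits (rad/s): [2.22, 2.22, 2.79, 3.14, 3.14, 3.14].

### API

Orientations are given as a unit quaternion [w, x, y, z].
In Python, from workcell import arm gives the robot as it stands. The module is installed in compiled form; this text tells all that it offers.
- The arm moves only by the tool jog_arm, never from a script. Its argument "series" is a list of rows, each a list of 4 numbers: the shift along the tool's x, y, z in mm, then the turn about the tool's z in degrees. In form: [[tx, ty, tz, yaw], ...]. A call has exactly 8 rows; each row is the pose to reach, as a shift and turn from the pose commanded when the call began, along the tool's axes at that moment; what a row does not reach only later rows make up. A row lasts 1/12 s, in which the tool goes at most 41.7 mm and 7.16 degrees, less where a joint would pass 70% of its speed; a pose out of reach is approached as far as the arm can. A call with a gripper value outside its range is refused whole. "claw" is the opening in per cent of the stroke, from 0 (shut) to 100 (fully open), set as the call begins (left out, the last holds). The fingers move at their own pace and stop on an object; "squeeze" is the grip in N (left out, the last holds). Time passes only in rows, so rows that repeat a pose let the fingers close, or fill a call up. It gives the time, the measured TCP pose, the force and the opening at its end, in the units of the state.
- arm.get_obs(): the state, without advancing time (a new reading comes with each control period).
- arm.camera(name): name is "side" or "top" or "wrist"; returns a dict with "color" (480x640x3 uint8, blue, green, red), "depth" (480x640 float32, m along the optical axis (not along the pixel's ray), 0 where there is no reading), "intrinsics" (3x3 intrinsics, pixels), "world_from_camera" (4x4, takes a point from camera to world coordinates). Camera axes: x right, y down, z forward; pixel columns grow to the right and rows downward; lengths in m; the calibration is good to about 2 mm. A picture is of the moment at which its call begins.
- arm.job_done(): hands the job in, once; it reports no verdict.
The state is a dict: "clock": time; "joint_pos": joint angles; "joint_vel": joint speeds; "joint_torque": joint torques, N m; "eef_pos": TCP position; "orientation": TCP orientation; "force": force on the tool from outside, world axes, zero at the start; "ft_torque": the same for the moment, N m; "gripper_width": finger opening in m.
Only numpy, scipy, OpenCV 4.12 (cv2) and the standard library are available. Lean on these libraries where they do the work, as an engineer would, in place of code of your own. Each camera call takes 0.05 s, during which the arm holds its last target.

## Working session

There is one attempt and no reset: what is moved stays moved. The work goes in short steps, Python scripts to look and compute and a tool call to move; the robot and the scene stay as the last step left them, time stands still between calls to the robot, and variables do not carry over. Pictures are saved under pics/ and viewed, and the job is handed in when it is done.

Besides the shell and the picture viewer there is one more tool, called after ">>>" by a JSON object that holds its "fn" and its "kwargs", one argument or row to a line. jog_arm: Moves the arm, as the interface text tells. Its arguments: {"type":"object","properties":{"series":{"type":"array","items":{"type":"array","items":{"type":"number"}}},"claw":{"type":"number"},"squeeze":{"type":"number"}},"required":["series"]}

```bash
ls; mkdir -p pics; cat > h.py <<'E'
from workcell import arm
import numpy as np, cv2
def shot(name,tag):
    c=arm.camera(name); cv2.imwrite(f'pics/{tag}.png',c['color']); np.savez(f'pics/{tag}.npz',**c); return c
def load(tag): return dict(np.load(f'pics/{tag}.npz'))
def cloud(c):
    K=c['intrinsics'];d=c['depth'];v,u=np.mgrid[0:480,0:640]
    P=np.stack([(u-K[0,2])/K[0,0]*d,(v-K[1,2])/K[1,1]*d,d],-1)
    T=c['world_from_camera']; W=P@T[:3,:3].T+T[:3,3]; W[d==0]=np.nan; return W
E
python3 - <<'E'
from h import *
np.set_printoptions(precision=4,suppress=True)
o=arm.get_obs(); print({k:np.round(v,3) for k,v in o.items()})
for n in ('top','side','wrist'):
    c=shot(n,n+'0'); print(n,c['world_from_camera'],c['intrinsics'][0])
E
```

```text
pics
{'clock': np.float64(0.0), 'joint_pos': array([ 1.19 ,  0.354,  1.634,  0.   ,  1.155, -0.002]), 'joint_vel': array([ 0.001,  0.003, -0.001, -0.001, -0.   , -0.   ]), 'joint_torque': array([ -0.   , -60.524, -34.206,  -0.   ,   0.009,  -0.   ]), 'eef_pos': array([0.231, 0.58 , 0.205]), 'orientation': array([-0.   ,  0.188,  0.982, -0.001]), 'force': array([ 0.368,  0.587, -0.771]), 'ft_torque': array([ 0.045,  0.015, -0.019]), 'gripper_width': np.float64(0.086)}
top [[-0.0288 -0.9964  0.0795  0.4002]
 [-0.9995  0.0298  0.011  -0.0188]
 [-0.0133 -0.0792 -0.9968  1.7806]
 [ 0.      0.      0.      1.    ]] [607.6465   0.     330.3514]
side [[ 0.9792 -0.1323  0.1538  0.3196]
 [-0.2028 -0.6578  0.7254 -1.0544]
 [ 0.0052 -0.7415 -0.6709  1.0549]
 [ 0.      0.      0.      1.    ]] [524.3541   0.     318.1881]
wrist [[ 0.3698  0.8974  0.2407  0.1707]
 [ 0.9291 -0.3568 -0.0974  0.6044]
 [-0.0015  0.2597 -0.9657  0.3735]
 [ 0.      0.      0.      1.    ]] [413.414    0.     311.3777]
```

View pics/top0.png

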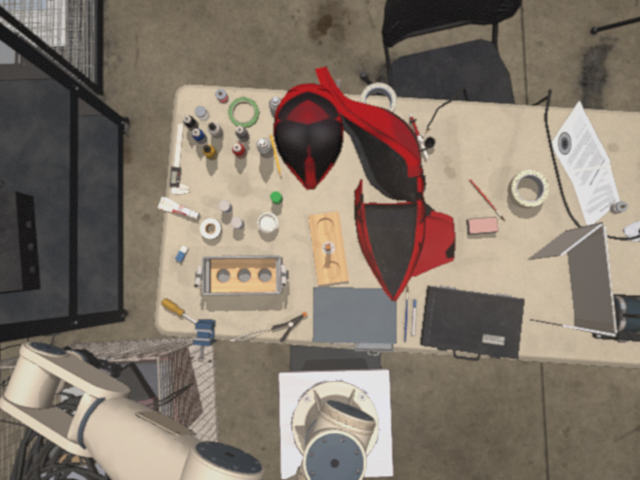

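View pics/side0.png

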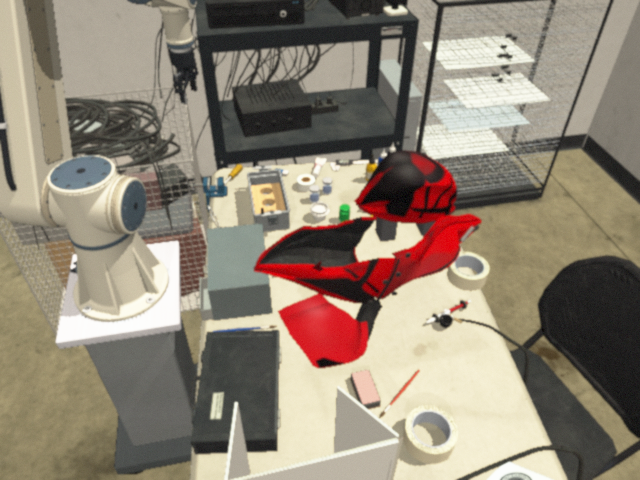

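View pics/wrist0.png

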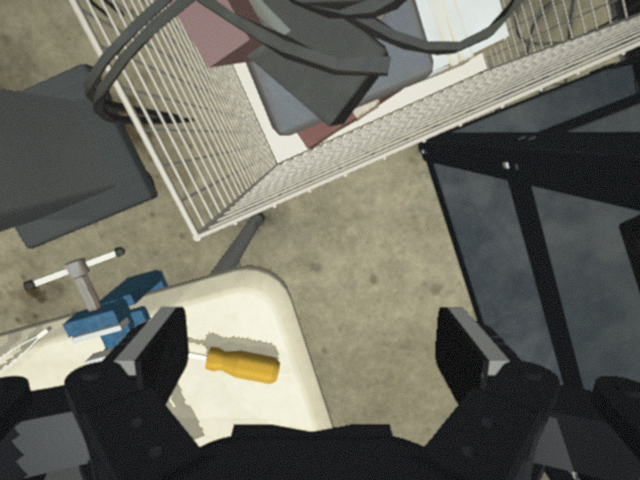

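```bash
python3 - <<'E'
from h import *
im=cv2.imread('pics/top0.png')[80:320,150:360]
cv2.imwrite('pics/c1.png',cv2.resize(im,None,fx=2.5,fy=2.5,interpolation=cv2.INTER_CUBIC)[:, :800])
im=cv2.imread('pics/side0.png')[140:260,200:400]
cv2.imwrite('pics/c2.png',cv2.resize(im,None,fx=4,fy=4,interpolation=cv2.INTER_CUBIC))
E
```

```text
(no output)
```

View pics/c1.png

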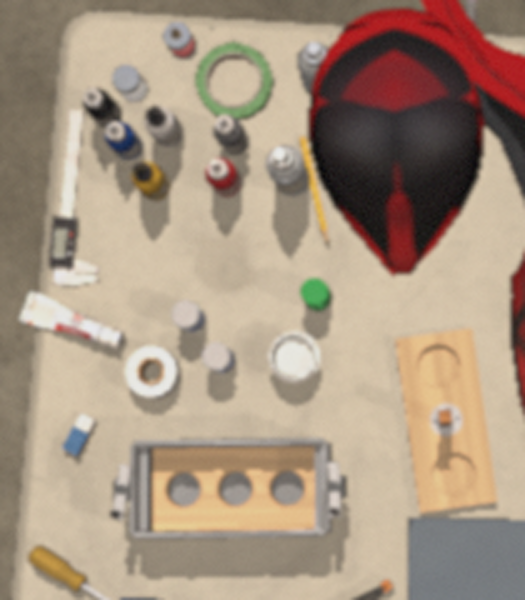

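View pics/c2.png

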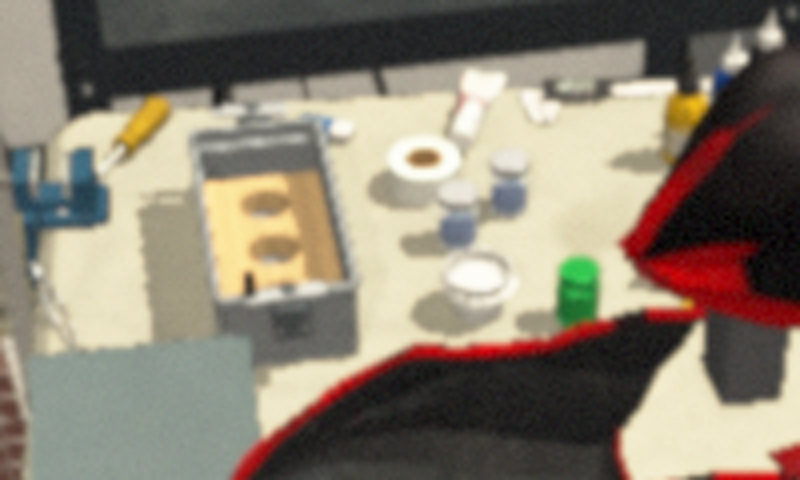

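```bash
python3 - <<'E'
from h import *
im=cv2.imread('pics/top0.png')
a=cv2.resize(im[80:180,180:300],None,fx=3.3,fy=3.3,interpolation=cv2.INTER_CUBIC)
b=cv2.resize(im[150:250,520:640],None,fx=3.3,fy=3.3,interpolation=cv2.INTER_CUBIC)
cv2.imwrite('pics/c3.png',np.hstack([a,b]))
s=cv2.resize(cv2.imread('pics/side0.png')[300:480,340:560],None,fx=3.3,fy=3.3,interpolation=cv2.INTER_CUBIC)
cv2.imwrite('pics/c4.png',s)
W=cloud(load('top0'))
for n,(u,v) in dict(j1=(225,207),j2=(238,223),roll=(202,228),cup=(268,223),green=(277,198),bigroll=(380,90),big2=(517,188),thing=(618,207),gcap=(202,112),rcap=(222,96),tray=(327,275),tray2=(320,215),spin=(327,247)).items():
    print(n,np.round(W[v,u],3))
E
```

```text
j1 [0.629 0.299 0.057]
j2 [0.582 0.263 0.055]
roll [0.573 0.372 0.031]
cup [0.581 0.18  0.035]
green [0.651 0.151 0.049]
bigroll [ 0.964 -0.158  0.033]
big2 [ 0.667 -0.554 -0.004]
thing [ 0.596 -0.823  0.047]
gcap [0.909 0.363 0.054]
rcap [0.955 0.304 0.053]
tray [0.426 0.014 0.012]
tray2 [0.602 0.029 0.012]
spin [0.504 0.01  0.083]
```

View pics/c3.png

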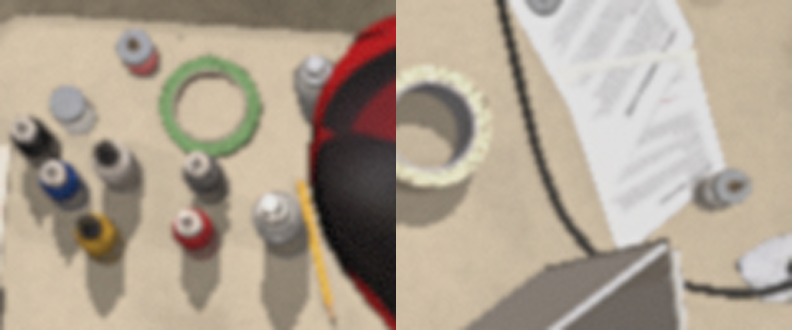

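View pics/c4.png

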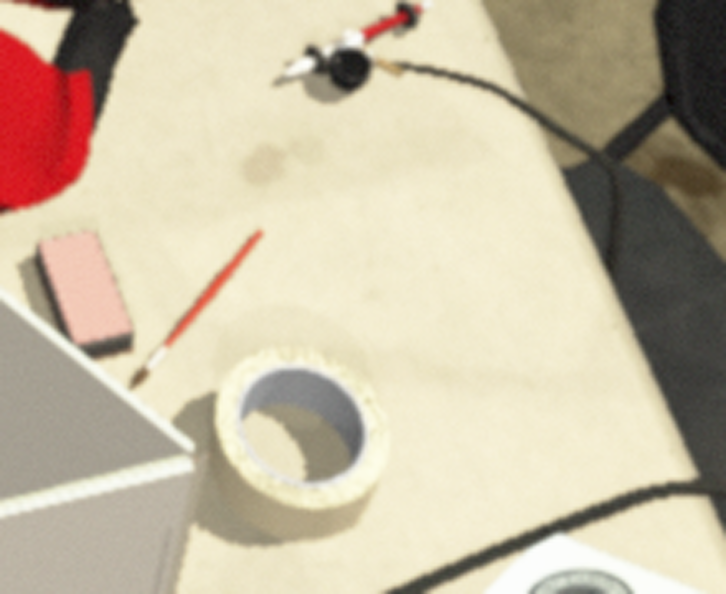

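```bash
cat >> h.py <<'E'
def go(x,y,z,th=None):
    """th: world angle (deg) of tool y. prints row"""
    from scipy.spatial.transform import Rotation as R
    o=arm.get_obs(); q=o['orientation']; Rm=R.from_quat([q[1],q[2],q[3],q[0]]).as_matrix()
    d=Rm.T@(np.array([x,y,z])-o['eef_pos'])*1000
    cur=np.degrees(np.arctan2(Rm[1,1],Rm[0,1])); yaw=0
    if th is not None:
        yaw=-(th-cur); yaw=(yaw+90)%180-90
    print('t',round(float(o['clock']),2),'tcp',np.round(o['eef_pos'],4),'th',round(cur,1),'j6',round(float(o['joint_pos'][5]),2),'F',np.round(o['force'],1),'w',round(float(o['gripper_width']),4))
    print('ROW',np.round(d,1),round(yaw,1))
E
python3 - <<'E'
from h import *
go(.55,.22,.45,90)
W=cloud(load('top0')); np.set_printoptions(precision=4,suppress=True)
# caddy rim points
z=W[...,2]; m=(z>.068)&(z<.08)&(W[...,0]>.33)&(W[...,0]<.52)&(W[...,1]>.1)&(W[...,1]<.4)
P=W[m][:,:2].astype(np.float32); print(m.sum(),cv2.minAreaRect(P))
m=(z>.006)&(z<.02)&(W[...,0]>.36)&(W[...,0]<.65)&(W[...,1]>-.07)&(W[...,1]<.1)
n,l,s,c=cv2.connectedComponentsWithStats(m.astype('uint8'));i=1+s[1:,4].argmax()
print(cv2.minAreaRect(W[l==i][:,:2].astype(np.float32)))
E
```

```text
t 0.15 tcp [0.231  0.5803 0.2048] th 68.3 j6 -0.0 F [-0.1 -0.   0.7] w 0.0853
ROW [-429.7 -217.1 -244.9] -21.7
594 ((0.4331761598587036, 0.2527638077735901), (0.25713300704956055, 0.11064416915178299), 89.24210357666016)
((0.5061615705490112, 0.009746365249156952), (0.2093605399131775, 0.10225043445825577), 6.656131267547607)
```

>>> {"fn": "jog_arm", "kwargs": {
  "series": [
    [0,0,-240,0],
    [0,0,-240,0],
    [0,0,-240,0],
    [-430,-217,-245,-22],
    [-430,-217,-245,-22],
    [-430,-217,-245,-22],
    [-430,-217,-245,-22],
    [-430,-217,-245,-22]
  ]
}}

```text
clock: 0.82
eef_pos: [0.364, 0.4298, 0.3804]
orientation: [-0.0, -0.004, 1.0, -0.0]
force: [1.2, 0.6, -0.2]
gripper_width: 0.0855
```

```bash
python3 - <<'E'
from h import *
go(.55,.22,.45,90)
E
```

```text
t 0.82 tcp [0.364  0.4298 0.3804] th 90.4 j6 -0.71 F [ 1.2  0.6 -0.2] w 0.0855
ROW [-184.4 -211.3  -69.6] 0.4
```

>>> {"fn": "jog_arm", "kwargs": {
  "series": [
    [-184,-211,-70,0],
    [-184,-211,-70,0],
    [-184,-211,-70,0],
    [-184,-211,-70,0],
    [-184,-211,-70,0],
    [-184,-211,-70,0],
    [-184,-211,-70,0],
    [-184,-211,-70,0]
  ]
}}

```text
clock: 1.48
eef_pos: [0.5524, 0.2166, 0.4513]
orientation: [0.002, -0.0, 1.0, -0.001]
force: [-1.2, 0.3, -0.0]
gripper_width: 0.0856
```

```bash
python3 - <<'E'
from h import *
go(.55,.22,.45,90)
shot('wrist','w1')
E
```

```text
t 1.48 tcp [0.5524 0.2166 0.4513] th 90.0 j6 -1.2 F [-1.2  0.3 -0. ] w 0.0856
ROW [2.4 3.4 1.3] 0.0
```

View pics/w1.png

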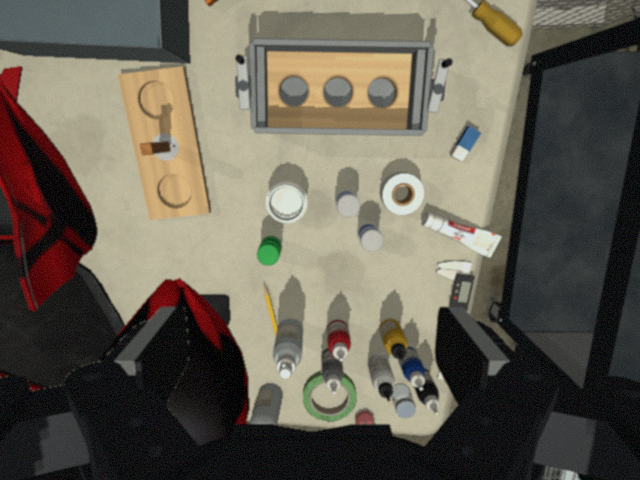

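```bash
python3 - <<'E'
from h import *
im=cv2.imread('pics/w1.png')
f=lambda a:cv2.resize(a,(390,290),interpolation=cv2.INTER_CUBIC)
a=f(im[100:200,110:244]); b=f(im[340:430,360:480]); c=f(im[160:270,300:447]); d=f(im[30:150,220:380])
cv2.imwrite('pics/c5.png',np.vstack([np.hstack([a,b]),np.hstack([c,d])]))
E
```

```text
(no output)
```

View pics/c5.png

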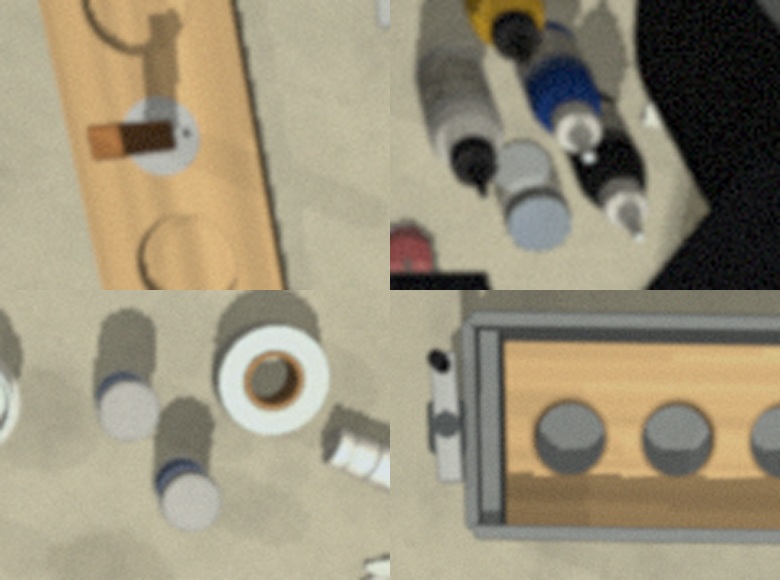

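```bash
cat >> h.py <<'E'
def comp(W,zlo,zhi,box):
    z=W[...,2]; m=(z>zlo)&(z<zhi)&(W[...,0]>box[0])&(W[...,0]<box[1])&(W[...,1]>box[2])&(W[...,1]<box[3])
    n,l,s,c=cv2.connectedComponentsWithStats(m.astype('uint8'))
    out=[]
    for i in range(1,n):
        if s[i,4]>25:
            P=W[l==i]; out.append(P)
    return out
def circ(P):
    (a,b),r=cv2.minEnclosingCircle(P[:,:2].astype(np.float32)); return np.round([a,b,r,np.median(P[:,2]),*P[:,:2].mean(0)],4)
E
python3 - <<'E'
from h import *
np.set_printoptions(precision=4,suppress=True)
W=cloud(load('w1'))
print('jars');[print(circ(P),len(P)) for P in comp(W,.044,.07,(.53,.7,.2,.34))]
print('green');[print(circ(P),len(P)) for P in comp(W,.04,.07,(.55,.7,.1,.2))]
print('cup');[print(circ(P),len(P)) for P in comp(W,.034,.055,(.5,.63,.13,.24))]
print('roll');[print(circ(P),len(P)) for P in comp(W,.022,.04,(.5,.68,.29,.4))]
print('gcap');[print(circ(P),len(P)) for P in comp(W,.044,.06,(.86,.95,.3,.4))]
for P in comp(W,.066,.08,(.33,.52,.1,.4)): print('rim',len(P),cv2.minAreaRect(P[:,:2].astype(np.float32)))
for P in comp(W,.005,.02,(.3,.65,-.1,.1)): print('tray',len(P),cv2.minAreaRect(P[:,:2].astype(np.float32)),np.median(P[:,2]))
for P in comp(W,.07,.095,(.45,.55,-.05,.06)): print('spin',len(P),P.mean(0))
for P in comp(W,.09,.12,(.33,.52,.05,.42)): print('pin',len(P),P.mean(0))
for P in comp(W,.025,.034,(.38,.5,.15,.35)): print('rack',len(P),P.mean(0))
E
```

```text
jars
[0.5859 0.2666 0.0162 0.0521 0.5853 0.2662] 438
[0.6357 0.3007 0.0166 0.0521 0.6349 0.3005] 420
green
[0.5848 0.1789 0.0267 0.0422 0.5853 0.1741] 189
[0.6573 0.1524 0.0164 0.0519 0.6561 0.1529] 416
cup
[0.5848 0.1789 0.0267 0.0416 0.5877 0.1779] 311
roll
[0.5732 0.3459 0.0302 0.0301 0.5722 0.3457] 1142
[0.6155 0.3923 0.0114 0.024  0.6149 0.3916] 120
[0.6257 0.3026 0.0126 0.0343 0.6211 0.3009] 61
gcap
[0.8804 0.3914 0.0144 0.055  0.8757 0.3892] 98
[0.9147 0.3665 0.0174 0.0516 0.9123 0.3655] 331
rim 3592 ((0.4343591630458832, 0.25136715173721313), (0.22882325947284698, 0.1113029345870018), 89.11780548095703)
rim 61 ((0.43261224031448364, 0.12208078056573868), (0.0041921138763427734, 0.024536889046430588), 89.58685302734375)
rim 33 ((0.43933093547821045, 0.3788105845451355), (0.003802401479333639, 0.02023727260529995), 84.62821197509766)
tray 349 ((0.3852463364601135, -0.009407952427864075), (0.06802183389663696, 0.16611289978027344), 24.851085662841797) 0.013426927205313355
tray 51 ((0.32219985127449036, 0.08215269446372986), (0.00605236180126667, 0.014279183931648731), 8.54076099395752) 0.013706847093874042
tray 7561 ((0.5077168941497803, 0.005437187850475311), (0.2054802030324936, 0.09282176941633224), 6.600337028503418) 0.012303757616826672
spin 183 [0.5076 0.0075 0.0823]
pin 114 [0.3524 0.0504 0.1033]
pin 68 [0.4055 0.1316 0.1013]
pin 75 [0.4093 0.373  0.1007]
rack 8710 [0.4325 0.2509 0.0303]
```

```bash
python3 - <<'E'
from h import *
np.set_printoptions(precision=4,suppress=True)
c=load('w1'); W=cloud(c); K=c['intrinsics'];T=c['world_from_camera']
g=cv2.cvtColor(c['color'],cv2.COLOR_BGR2HSV)
# hole mask: low saturation within rack region
m=((g[...,1]<70)).astype('uint8')[60:125,265:415]
n,l,s,cc=cv2.connectedComponentsWithStats(m)
def onplane(u,v,z):
    r=T[:3,:3]@np.linalg.inv(K)@np.array([u,v,1.]); return T[:3,3]+r*(z-T[2,3])/r[2]
for i in range(1,n):
    if 400<s[i,4]<1500:
        p=np.argwhere(l==i)[:,::-1]
        cnt=cv2.findContours((l==i).astype('uint8'),cv2.RETR_EXTERNAL,cv2.CHAIN_APPROX_NONE)[0][0]
        e=cv2.fitEllipse(cnt); print(s[i],e,onplane(e[0][0]+265,e[0][1]+60,.030))
# rim fit: project rim points and take percentiles in caddy frame
P=comp(W,.068,.08,(.33,.52,.12,.38))[0]
for yaw in(-.9,):
    a=np.radians(yaw); R=np.array([[np.cos(a),-np.sin(a)],[np.sin(a),np.cos(a)]])
    q=(P[:,:2]-[.4345,.2515])@R
    s1=q[(abs(q[:,1])<.09)]
    print('near',s1[s1[:,0]<0,0].mean(),np.percentile(s1[s1[:,0]<0,0],[5,95]),'far',s1[s1[:,0]>0,0].mean(),np.percentile(s1[s1[:,0]>0,0],[5,95]))
    for sg in(-1,1):
      for h in (-1,1):
        t=q[(abs(q[:,0])<.055)&(q[:,0]*h>.045)&(q[:,1]*sg>.0)]; print(sg,h,np.polyfit(t[:,1],t[:,0],1), np.abs(t[:,1]).max())
E
```

```text
[ 15  17  28  30 661] ((28.545576095581055, 30.93268394470215), (27.422813415527344, 28.85426139831543), 3.0046517848968506) [0.4338 0.1914 0.03  ]
[ 59  17  28  30 659] ((72.3343276977539, 31.657724380493164), (27.28197479248047, 28.93297576904297), 171.8625946044922) [0.4347 0.2503 0.03  ]
[103  18  27  30 635] ((116.00894165039062, 32.35586929321289), (26.207738876342773, 28.977588653564453), 175.25595092773438) [0.4356 0.309  0.03  ]
near -0.05102548107811337 [-0.0548 -0.0479] far 0.05180292225049443 [0.0485 0.0551]
-1 -1 [-0.0069 -0.0512] 0.11260765420656123
-1 1 [0.0066 0.0517] 0.11207088288359604
1 -1 [ 0.0066 -0.0511] 0.11121272172902119
1 1 [-0.0096  0.0519] 0.11087487754496382
```

```bash
python3 - <<'E'
from h import *
go(.5855,.2665,.10,130)
E
```

```text
t 1.53 tcp [0.5505 0.2187 0.4504] th 90.0 j6 -1.2 F [ 0.4  0.2 -0.4] w 0.0855
ROW [-34.7  47.8 350.4] -40.0
```

>>> {"fn": "jog_arm", "kwargs": {
  "series": [
    [-35,48,350,-40],
    [-35,48,350,-40],
    [-35,48,350,-40],
    [-35,48,350,-40],
    [-35,48,350,-40],
    [-35,48,350,-40],
    [-35,48,350,-40],
    [-35,48,350,-40]
  ],
  "claw": 62,
  "squeeze": 40
}}

```text
clock: 2.2
eef_pos: [0.5799, 0.2677, 0.1193]
orientation: [-0.0, -0.345, 0.939, 0.0]
force: [0.8, 0.1, -0.0]
gripper_width: 0.0529
```

```bash
python3 - <<'E'
from h import *
go(.5855,.2665,.10,130)
E
```

```text
t 2.2 tcp [0.5799 0.2677 0.1193] th 130.4 j6 -1.85 F [ 0.8  0.1 -0. ] w 0.0529
ROW [-3.5 -4.6 19.3] 0.4
```

```bash
python3 - <<'E'
from h import *
c=shot('wrist','w2'); W=cloud(c)
go(.5855,.2665,.026,130)
[print(circ(P),len(P)) for P in comp(W,.044,.07,(.53,.7,.2,.34))]
E
```

```text
t 2.25 tcp [0.5761 0.2665 0.1107] th 130.4 j6 -1.85 F [-2.1 -0.3 -6.4] w 0.0527
ROW [-8.  -6.4 84.6] 0.4
[0.586  0.2666 0.0167 0.0521 0.5852 0.2658] 2322
[0.6356 0.3011 0.0168 0.052  0.6343 0.2998] 2057
```

View pics/w2.png

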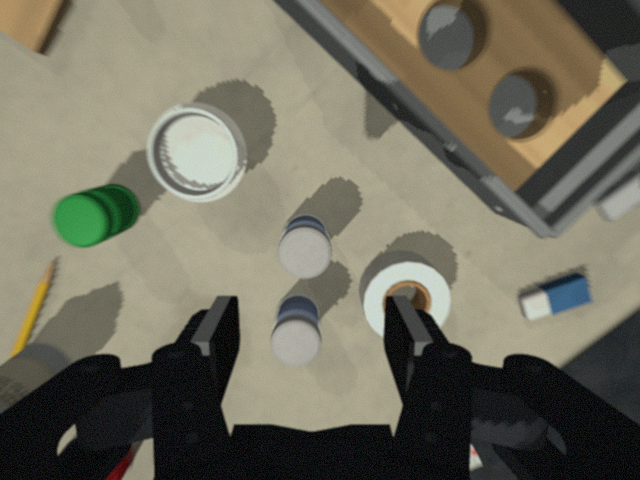

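>>> {"fn": "jog_arm", "kwargs": {
  "series": [
    [-8,-6,0,0],
    [-8,-6,0,0],
    [-8,-6,40,0],
    [-8,-6,60,0],
    [-8,-6,60,0],
    [-8,-6,60,0],
    [-8,-6,60,0],
    [-8,-6,60,0]
  ]
}}

```text
clock: 2.92
eef_pos: [0.593, 0.2681, 0.0646]
orientation: [0.002, -0.344, 0.939, 0.0]
force: [0.1, -0.3, 0.2]
gripper_width: 0.0529
```

```bash
python3 - <<'E'
from h import *
go(.5858,.2665,.026,130)
E
```

```text
t 2.92 tcp [0.593  0.2681 0.0646] th 130.3 j6 -1.85 F [ 0.1 -0.3  0.2] w 0.0529
ROW [ 6.7  3.5 38.5] 0.3
```

>>> {"fn": "jog_arm", "kwargs": {
  "series": [
    [7,4,0,0],
    [7,4,0,0],
    [7,4,20,0],
    [7,4,38,0],
    [7,4,38,0],
    [7,4,38,0],
    [7,4,38,0],
    [7,4,38,0]
  ]
}}

```text
clock: 3.58
eef_pos: [0.5839, 0.2661, 0.0247]
orientation: [0.001, -0.344, 0.939, 0.0]
force: [0.2, 0.2, -0.1]
gripper_width: 0.0531
```

```bash
python3 - <<'E'
from h import *
go(.5858,.2665,.026,130)
E
```

```text
t 3.58 tcp [0.5839 0.2661 0.0247] th 130.3 j6 -1.85 F [ 0.2  0.2 -0.1] w 0.0531
ROW [-1.7 -0.9 -1.3] 0.3
```

>>> {"fn": "jog_arm", "kwargs": {
  "series": [
    [-1,-1,0,0],
    [-1,-1,0,0],
    [-1,-1,0,0],
    [-1,-1,0,0],
    [-1,-1,0,0],
    [-1,-1,0,0],
    [-1,-1,-15,0],
    [-1,-1,-40,0]
  ],
  "claw": 20
}}

```text
clock: 4.25
eef_pos: [0.5831, 0.2648, 0.0622]
orientation: [-0.002, -0.344, 0.939, -0.0]
force: [-0.6, -0.0, 0.4]
gripper_width: 0.0174
```

```bash
python3 - <<'E'
from h import *
shot('wrist','w3')
go(.4338,.1906,.12,160)
E
```

```text
t 4.3 tcp [0.5865 0.2664 0.0684] th 130.3 j6 -1.85 F [1.8 1.1 2.9] w 0.0168
ROW [165.3  40.9 -52.3] -29.7
```

View pics/w3.png

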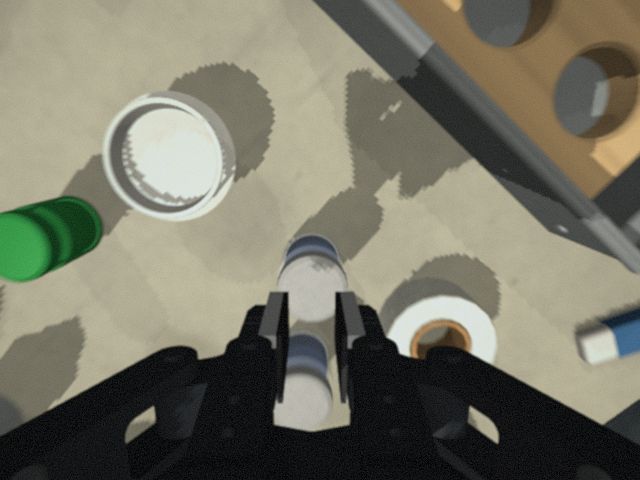

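```bash
python3 - <<'E'
from h import *
c=load('w3'); W=cloud(c); K=c['intrinsics']; T=c['world_from_camera']
[print(circ(P),len(P)) for P in comp(W,.04,.06,(.53,.7,.2,.34))]
def proj(p):
    q=np.linalg.inv(T)@np.array([*p,1]); return (K@q[:3]/q[2])[:2]
o=arm.get_obs(); print(o['eef_pos'],proj(o['eef_pos']),proj([.5865,.2664,.052]),T[:3,3])
E
```

```text
[0.5848 0.2004 0.0152 0.0421 0.5847 0.2027] 379
[0.586  0.2669 0.0166 0.0521 0.5845 0.2655] 3572
[0.6359 0.3008 0.0168 0.052  0.6328 0.3013] 2849
[0.58649594 0.26637256 0.06841192] [310.7976129  302.09063866] [310.83955022 288.2235132 ] [0.53427371 0.22215938 0.23124959]
```

```bash
python3 - <<'E'
from h import *
go(.586,.2667,.022,130)
E
```

```text
t 4.3 tcp [0.5865 0.2664 0.0684] th 130.3 j6 -1.85 F [1.8 1.1 2.9] w 0.0168
ROW [ 0.4  0.6 46.4] 0.3
```

>>> {"fn": "jog_arm", "kwargs": {
  "series": [
    [0,0,-15,0],
    [0,0,-15,0],
    [0,0,-15,0],
    [0,0,-15,0],
    [0,0,-15,0],
    [0,0,-15,0],
    [0,0,-15,0],
    [0,0,-15,0]
  ],
  "claw": 62
}}

```text
clock: 4.97
eef_pos: [0.5843, 0.2655, 0.0779]
orientation: [-0.0, -0.344, 0.939, -0.0]
force: [0.2, -0.1, 0.1]
gripper_width: 0.0526
```

```bash
python3 - <<'E'
from h import *
go(.586,.2667,.022,130)
E
```

```text
t 4.97 tcp [0.5843 0.2655 0.0779] th 130.3 j6 -1.85 F [ 0.2 -0.1  0.1] w 0.0526
ROW [-2.1 -0.2 55.9] 0.3
```

>>> {"fn": "jog_arm", "kwargs": {
  "series": [
    [-2,0,40,0],
    [-2,0,56,0],
    [-2,0,56,0],
    [-2,0,56,0],
    [-2,0,56,0],
    [-2,0,56,0],
    [-2,0,56,0],
    [-2,0,56,0]
  ]
}}

```text
clock: 5.63
eef_pos: [0.5868, 0.2672, 0.0236]
orientation: [0.001, -0.344, 0.939, 0.0]
force: [0.0, -0.4, 0.0]
gripper_width: 0.0531
```

>>> {"fn": "jog_arm", "kwargs": {
  "series": [
    [0,0,0,0],
    [0,0,0,0],
    [0,0,0,0],
    [0,0,0,0],
    [0,0,0,0],
    [0,0,0,0],
    [0,0,0,0],
    [0,0,0,0]
  ],
  "claw": 20
}}

```text
clock: 6.3
eef_pos: [0.5864, 0.2673, 0.0233]
orientation: [0.0, -0.344, 0.939, 0.0]
force: [-0.4, 0.1, 5.4]
gripper_width: 0.0277
```

```bash
python3 - <<'E'
from h import *
c=shot('wrist','w4')
go(.4338,.1906,.12,160)
E
```

```text
t 6.35 tcp [0.5864 0.2672 0.0233] th 130.3 j6 -1.85 F [-0.7  0.5  5.8] w 0.028
ROW [165.9  40.3 -96.9] -29.7
```

View pics/w4.png

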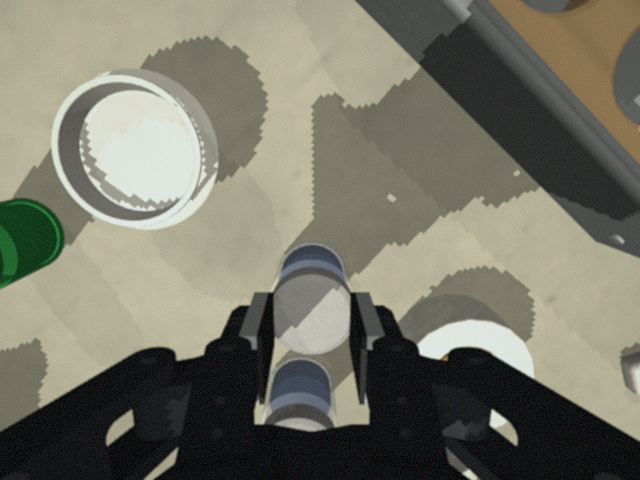

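>>> {"fn": "jog_arm", "kwargs": {
  "series": [
    [0,0,0,0],
    [0,0,-5,0],
    [0,0,-10,0],
    [0,0,-15,0],
    [0,0,-20,0],
    [0,0,-20,0],
    [0,0,-20,0],
    [0,0,-20,0]
  ]
}}

```text
clock: 7.02
eef_pos: [0.586, 0.2669, 0.0424]
orientation: [-0.0, -0.344, 0.939, -0.0]
force: [0.1, 0.7, -1.0]
gripper_width: 0.0279
```

```bash
python3 - <<'E'
from h import *
c=shot('wrist','w5');W=cloud(c)
go(.4338,.1906,.12,160)
[print(circ(P),len(P)) for P in comp(W,.04,.1,(.55,.7,.22,.34))]
E
```

```text
t 7.07 tcp [0.5859 0.2668 0.0423] th 130.3 j6 -1.85 F [ 0.  -0.4 -1. ] w 0.0277
ROW [165.3  40.2 -77.7] -29.7
[0.5818 0.2623 0.0277 0.0715 0.5826 0.2632] 10459
[0.6354 0.3005 0.0165 0.0519 0.63   0.2966] 2970
```

View pics/w5.png

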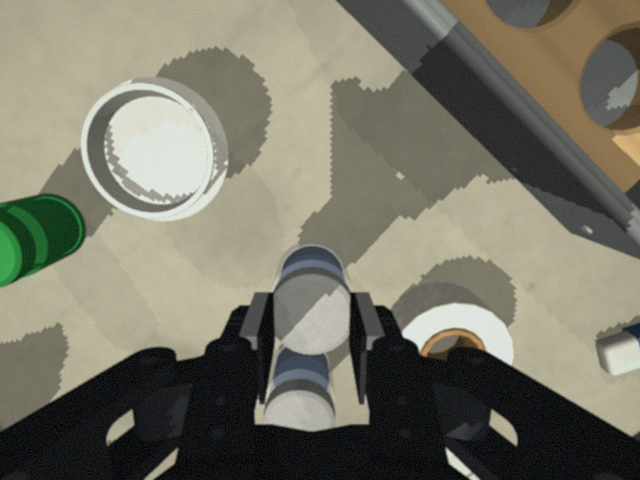

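>>> {"fn": "jog_arm", "kwargs": {
  "series": [
    [0,0,-35,0],
    [0,0,-70,0],
    [30,10,-88,-5],
    [65,18,-88,-12],
    [100,26,-88,-19],
    [135,34,-88,-26],
    [165,40,-88,-30],
    [165,40,-88,-30]
  ]
}}

```text
clock: 7.73
eef_pos: [0.428, 0.1877, 0.1293]
orientation: [-0.003, -0.577, 0.816, 0.001]
force: [-0.8, -0.6, -1.1]
gripper_width: 0.0279
```

>>> {"fn": "jog_arm", "kwargs": {
  "series": [
    [0,0,0,0],
    [0,0,0,0],
    [0,0,0,0],
    [0,0,0,0],
    [0,0,0,0],
    [0,0,0,0],
    [0,0,0,0],
    [0,0,0,0]
  ]
}}

```text
clock: 8.4
eef_pos: [0.4345, 0.1908, 0.1303]
orientation: [-0.0, -0.576, 0.818, 0.0]
force: [0.2, 0.1, -0.9]
gripper_width: 0.0277
```

```bash
python3 - <<'E'
from h import *
c=shot('wrist','w6');W=cloud(c)
go(.4338,.1906,.031,160)
E
```

```text
t 8.45 tcp [0.4344 0.1908 0.1303] th 160.3 j6 -2.39 F [-0.5 -0.2 -1.1] w 0.0275
ROW [ 0.4  0.5 99.3] 0.3
```

View pics/w6.png

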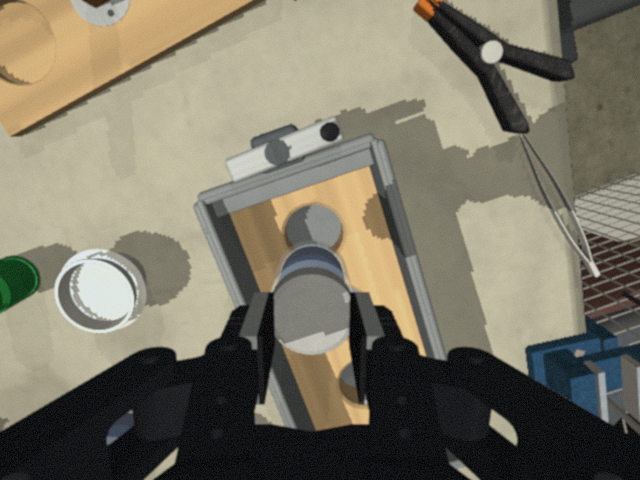

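>>> {"fn": "jog_arm", "kwargs": {
  "series": [
    [0,0,30,0],
    [0,0,60,0],
    [0,0,70,0],
    [0,0,78,0],
    [0,0,85,0],
    [0,0,85,0],
    [0,0,85,0],
    [0,0,85,0]
  ]
}}

```text
clock: 9.12
eef_pos: [0.4351, 0.191, 0.0463]
orientation: [0.001, -0.576, 0.818, -0.0]
force: [-0.1, -0.0, 0.5]
gripper_width: 0.0273
```

```bash
python3 - <<'E'
from h import *
c=shot('wrist','w7');W=cloud(c)
go(.4338,.1906,.031,160)
E
```

```text
t 9.17 tcp [0.4351 0.1911 0.0464] th 160.3 j6 -2.39 F [-0.4  0.4 -0.9] w 0.0276
ROW [ 0.9  1.1 15.4] 0.3
```

View pics/w7.png

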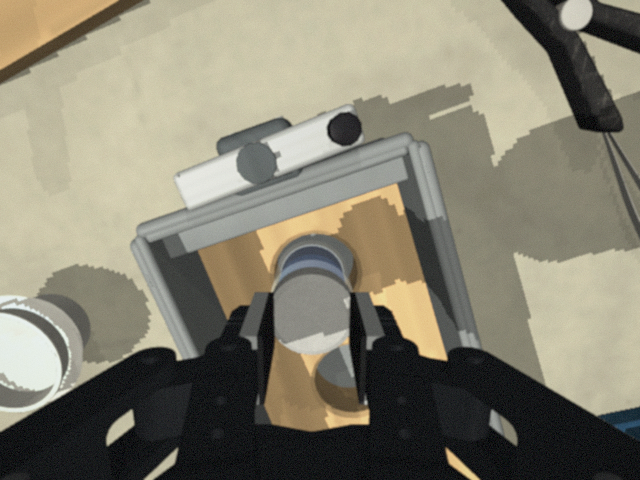

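>>> {"fn": "jog_arm", "kwargs": {
  "series": [
    [1,1,5,0],
    [1,1,10,0],
    [1,1,15,0],
    [1,1,15,0],
    [1,1,15,0],
    [1,1,15,0],
    [1,1,15,0],
    [1,1,15,0]
  ]
}}

```text
clock: 9.83
eef_pos: [0.4332, 0.1901, 0.0305]
orientation: [0.0, -0.576, 0.818, -0.0]
force: [-0.1, 0.4, -0.9]
gripper_width: 0.0275
```

>>> {"fn": "jog_arm", "kwargs": {
  "series": [
    [0,0,0,0],
    [0,0,0,0],
    [0,0,0,0],
    [0,0,0,0],
    [0,0,0,0],
    [0,0,0,0],
    [0,0,0,0],
    [0,0,0,0]
  ],
  "claw": 58
}}

```text
clock: 10.5
eef_pos: [0.4331, 0.1901, 0.0304]
orientation: [-0.0, -0.576, 0.818, 0.0]
force: [-0.1, -0.1, -0.4]
gripper_width: 0.0494
```

>>> {"fn": "jog_arm", "kwargs": {
  "series": [
    [0,0,-15,0],
    [0,0,-40,0],
    [0,0,-80,0],
    [0,0,-110,0],
    [0,0,-130,0],
    [0,0,-130,0],
    [0,0,-130,0],
    [0,0,-130,0]
  ]
}}

```text
clock: 11.17
eef_pos: [0.4325, 0.1899, 0.1598]
orientation: [-0.0, -0.576, 0.818, 0.0]
force: [0.4, 0.3, -0.5]
gripper_width: 0.0495
```

```bash
python3 - <<'E'
from h import *
c=shot('wrist','w8');W=cloud(c)
[print(circ(P),len(P)) for P in comp(W,.04,.07,(.39,.48,.15,.35))]
go(.6356,.3007,.12,130)
E
```

```text
[0.435  0.1534 0.0451 0.0623 0.4325 0.1527] 1175
[0.4332 0.1892 0.0168 0.058  0.4326 0.1879] 1982
[0.4487 0.3453 0.0312 0.0479 0.4433 0.3454] 1013
t 11.22 tcp [0.4322 0.1898 0.1593] th 160.3 j6 -2.39 F [ 0.   0.5 -0. ] w 0.0497
ROW [-173.1 -154.1   38.9] 30.3
```

View pics/w8.png

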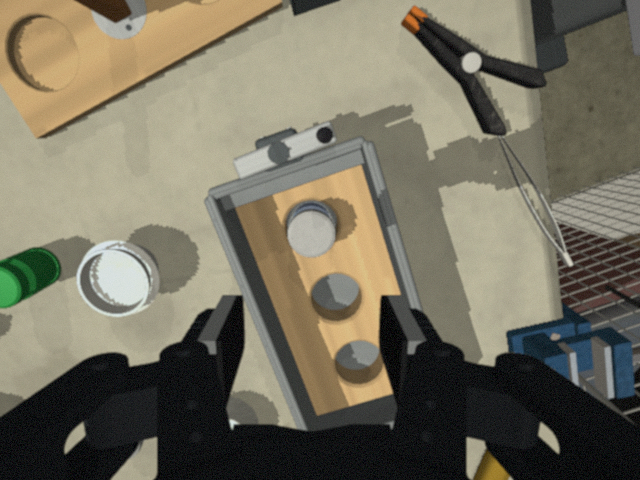

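>>> {"fn": "jog_arm", "kwargs": {
  "series": [
    [-30,-25,0,5],
    [-60,-52,0,11],
    [-90,-80,5,17],
    [-120,-106,15,23],
    [-150,-132,30,29],
    [-173,-154,39,30],
    [-173,-154,39,30],
    [-173,-154,39,30]
  ],
  "claw": 62
}}

```text
clock: 11.88
eef_pos: [0.6358, 0.3008, 0.1176]
orientation: [-0.002, -0.345, 0.939, -0.0]
force: [-1.0, 0.3, 0.2]
gripper_width: 0.0527
```

```bash
python3 - <<'E'
from h import *
c=shot('wrist','w9');W=cloud(c)
[print(circ(P),len(P)) for P in comp(W,.046,.07,(.55,.7,.25,.35))]
go(.6357,.3008,.022,130)
E
```

```text
[0.6359 0.3011 0.0166 0.0521 0.6353 0.3004] 2345
t 11.93 tcp [0.6351 0.3005 0.1188] th 130.3 j6 -1.83 F [0.1 0.6 0.5] w 0.0535
ROW [-1.1 -0.3 96.8] 0.3
```

>>> {"fn": "jog_arm", "kwargs": {
  "series": [
    [-1,0,20,0],
    [-1,0,45,0],
    [-1,0,70,0],
    [-1,0,90,0],
    [-1,0,97,0],
    [-1,0,97,0],
    [-1,0,97,0],
    [-1,0,97,0]
  ]
}}

```text
clock: 12.6
eef_pos: [0.6379, 0.302, 0.0263]
orientation: [0.001, -0.344, 0.939, 0.0]
force: [-0.3, 0.9, -0.3]
gripper_width: 0.0531
```

>>> {"fn": "jog_arm", "kwargs": {
  "series": [
    [0,0,0,0],
    [0,0,0,0],
    [0,0,0,0],
    [0,0,0,0],
    [0,0,0,0],
    [0,0,0,0],
    [0,0,0,0],
    [0,0,0,0]
  ],
  "claw": 20
}}

```text
clock: 13.27
eef_pos: [0.6383, 0.3037, 0.0275]
orientation: [0.002, -0.344, 0.939, 0.001]
force: [-5.2, 4.1, 13.2]
gripper_width: 0.0169
```

>>> {"fn": "jog_arm", "kwargs": {
  "series": [
    [0,0,-3,0],
    [0,0,-10,0],
    [0,0,-30,0],
    [0,0,-60,0],
    [0,0,-90,0],
    [0,0,-110,0],
    [0,0,-110,0],
    [0,0,-110,0]
  ]
}}

```text
clock: 13.93
eef_pos: [0.6381, 0.302, 0.1364]
orientation: [0.002, -0.344, 0.939, 0.0]
force: [-0.5, -0.7, -0.8]
gripper_width: 0.0171
```

```bash
python3 - <<'E'
from h import *
c=shot('wrist','w10');W=cloud(c)
[print(circ(P),len(P)) for P in comp(W,.13,.2,(.55,.7,.22,.35))]
go(.4356,.3105,.132,160)
E
```

```text
[0.6465 0.292  0.0121 0.1867 0.6418 0.2877] 2201
[0.6304 0.3108 0.0121 0.1868 0.6255 0.307 ] 2203
t 13.98 tcp [0.6371 0.3015 0.1347] th 130.3 j6 -1.83 F [-0.1 -0.9 -0. ] w 0.0172
ROW [147.9 137.2   2.6] -29.7
```

View pics/w10.png

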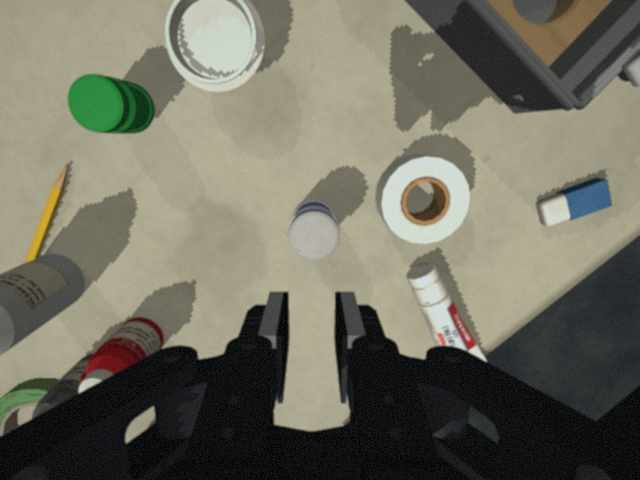

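```bash
python3 - <<'E'
from h import *
W=cloud(load('w10'))
[print(circ(P),len(P)) for P in comp(W,.046,.07,(.55,.7,.25,.35))]
go(.6357,.3008,.016,130)
E
```

```text
[0.6359 0.3011 0.0165 0.0521 0.6354 0.3006] 2044
t 13.98 tcp [0.6371 0.3015 0.1347] th 130.3 j6 -1.83 F [-0.1 -0.9 -0. ] w 0.0172
ROW [  1.6   0.4 118.7] 0.3
```

>>> {"fn": "jog_arm", "kwargs": {
  "series": [
    [0,0,0,0],
    [0,0,0,0],
    [0,0,0,0],
    [0,0,0,0],
    [0,0,0,0],
    [0,0,0,0],
    [0,0,0,0],
    [0,0,0,0]
  ],
  "claw": 62
}}

```text
clock: 14.65
eef_pos: [0.6371, 0.3017, 0.1344]
orientation: [-0.0, -0.344, 0.939, -0.0]
force: [-0.1, -0.0, -0.4]
gripper_width: 0.0529
```

```bash
python3 - <<'E'
from h import *
go(.6362,.3012,.016,130)
E
```

```text
t 14.65 tcp [0.6371 0.3017 0.1344] th 130.3 j6 -1.83 F [-0.1 -0.  -0.4] w 0.0529
ROW [  1.    0.2 118.4] 0.3
```

>>> {"fn": "jog_arm", "kwargs": {
  "series": [
    [1,0,40,0],
    [1,0,70,0],
    [1,0,95,0],
    [1,0,110,0],
    [1,0,118,0],
    [1,0,118,0],
    [1,0,118,0],
    [1,0,118,0]
  ]
}}

```text
clock: 15.32
eef_pos: [0.6377, 0.3017, 0.0182]
orientation: [0.001, -0.344, 0.939, 0.0]
force: [0.8, -0.6, -0.7]
gripper_width: 0.053
```

>>> {"fn": "jog_arm", "kwargs": {
  "series": [
    [0,0,0,0],
    [0,0,0,0],
    [0,0,0,0],
    [0,0,0,0],
    [0,0,0,0],
    [0,0,0,0],
    [0,0,0,0],
    [0,0,0,0]
  ],
  "claw": 20
}}

```text
clock: 15.98
eef_pos: [0.6374, 0.3017, 0.0182]
orientation: [0.001, -0.344, 0.939, 0.0]
force: [-0.2, 0.3, 6.5]
gripper_width: 0.0295
```

>>> {"fn": "jog_arm", "kwargs": {
  "series": [
    [0,0,-3,0],
    [0,0,-10,0],
    [0,0,-30,0],
    [0,0,-60,0],
    [0,0,-90,0],
    [0,0,-110,0],
    [0,0,-110,0],
    [0,0,-110,0]
  ]
}}

```text
clock: 16.65
eef_pos: [0.6372, 0.3014, 0.1283]
orientation: [0.001, -0.344, 0.939, 0.0]
force: [-0.5, -0.8, -2.2]
gripper_width: 0.0294
```

```bash
python3 - <<'E'
from h import *
c=shot('wrist','w11');W=cloud(c)
[print(circ(P),len(P)) for P in comp(W,.13,.17,(.55,.7,.22,.35))]
go(.4356,.3105,.132,160)
E
```

```text
[0.6337 0.2976 0.0222 0.1621 0.6333 0.2975] 8527
[0.649  0.277  0.0028 0.1664 0.6488 0.2772] 150
[0.616  0.3163 0.0029 0.1661 0.616  0.3159] 147
t 16.7 tcp [0.6362 0.3009 0.1266] th 130.3 j6 -1.83 F [-0.2 -0.2 -1.1] w 0.0296
ROW [146.8 137.   -5.4] -29.7
```

View pics/w11.png

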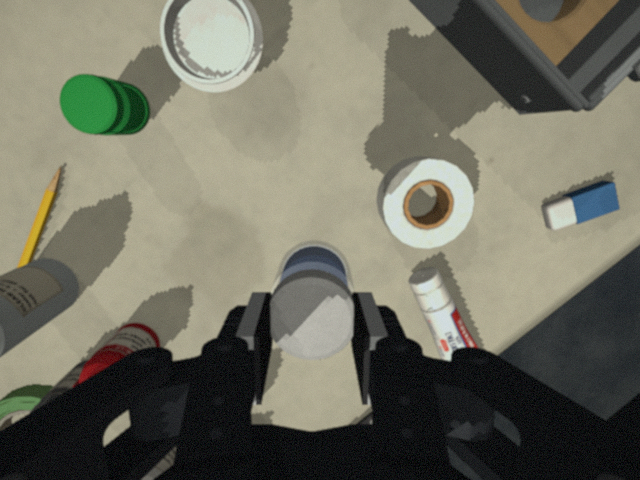

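>>> {"fn": "jog_arm", "kwargs": {
  "series": [
    [20,18,-10,-4],
    [45,42,-10,-9],
    [75,69,-10,-15],
    [105,98,-10,-21],
    [130,121,-10,-27],
    [147,137,-10,-30],
    [147,137,-10,-30],
    [147,137,-10,-30]
  ]
}}

```text
clock: 17.37
eef_pos: [0.4341, 0.3101, 0.1354]
orientation: [-0.001, -0.576, 0.817, -0.0]
force: [0.4, -1.1, -0.7]
gripper_width: 0.0298
```

>>> {"fn": "jog_arm", "kwargs": {
  "series": [
    [0,0,0,0],
    [0,0,0,0],
    [0,0,0,0],
    [0,0,0,0],
    [0,0,0,0],
    [0,0,0,0],
    [0,0,0,0],
    [0,0,0,0]
  ]
}}

```text
clock: 18.03
eef_pos: [0.4357, 0.3104, 0.1364]
orientation: [-0.0, -0.576, 0.818, -0.0]
force: [0.3, 0.0, -0.5]
gripper_width: 0.0298
```

```bash
python3 - <<'E'
from h import *
go(.4354,.3102,.040,160)
E
```

```text
t 18.03 tcp [0.4357 0.3104 0.1364] th 160.3 j6 -2.18 F [ 0.3  0.  -0.5] w 0.0298
ROW [ 0.3  0.2 96.4] 0.3
```

>>> {"fn": "jog_arm", "kwargs": {
  "series": [
    [0,0,30,0],
    [0,0,60,0],
    [0,0,75,0],
    [0,0,85,0],
    [0,0,92,0],
    [0,0,97,0],
    [0,0,97,0],
    [0,0,97,0]
  ]
}}

```text
clock: 18.7
eef_pos: [0.4361, 0.3108, 0.04]
orientation: [0.0, -0.576, 0.818, 0.0]
force: [0.1, 0.1, -1.3]
gripper_width: 0.0293
```

```bash
python3 - <<'E'
from h import *
go(.4354,.3102,.030,160)
c=shot('wrist','w12')
E
```

```text
t 18.7 tcp [0.4361 0.3108 0.04  ] th 160.3 j6 -2.18 F [ 0.1  0.1 -1.3] w 0.0293
ROW [ 0.8  0.5 10. ] 0.3
```

View pics/w12.png

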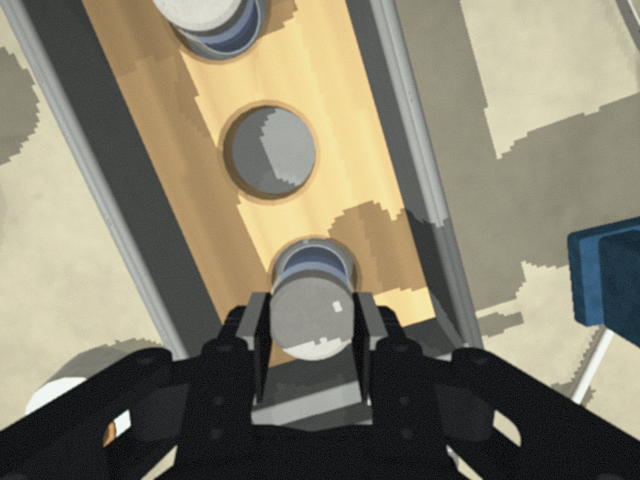

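>>> {"fn": "jog_arm", "kwargs": {
  "series": [
    [1,0,5,0],
    [1,0,10,0],
    [1,0,12,0],
    [1,0,12,0],
    [1,0,12,0],
    [1,0,12,0],
    [1,0,12,0],
    [1,0,12,0]
  ]
}}

```text
clock: 19.42
eef_pos: [0.4354, 0.3096, 0.0276]
orientation: [0.0, -0.576, 0.818, -0.0]
force: [-0.3, -0.1, -0.5]
gripper_width: 0.0295
```

>>> {"fn": "jog_arm", "kwargs": {
  "series": [
    [0,0,0,0],
    [0,0,0,0],
    [0,0,0,0],
    [0,0,0,0],
    [0,0,0,0],
    [0,0,0,0],
    [0,0,0,0],
    [0,0,0,0]
  ],
  "claw": 58
}}

```text
clock: 20.08
eef_pos: [0.4353, 0.3095, 0.0274]
orientation: [-0.0, -0.576, 0.818, -0.0]
force: [-0.2, 0.1, 0.9]
gripper_width: 0.0498
```

>>> {"fn": "jog_arm", "kwargs": {
  "series": [
    [0,0,-15,0],
    [0,0,-40,0],
    [0,0,-80,0],
    [0,0,-120,0],
    [0,0,-150,0],
    [0,0,-150,0],
    [0,0,-150,0],
    [0,0,-150,0]
  ]
}}

```text
clock: 20.75
eef_pos: [0.4349, 0.3092, 0.1769]
orientation: [-0.0, -0.576, 0.818, 0.0]
force: [-0.2, 0.0, -0.4]
gripper_width: 0.0498
```

```bash
python3 - <<'E'
from h import *
c=shot('wrist','w13');W=cloud(c)
[print(circ(P),len(P)) for P in comp(W,.05,.06,(.39,.48,.15,.35))]
c=shot('top','t13');W=cloud(c)
for P in comp(W,.005,.02,(.36,.65,-.1,.1)): print('tray',len(P),cv2.minAreaRect(P[:,:2].astype(np.float32)),np.median(P[:,2]))
go(.5075,.006,.20,96.6)
E
```

```text
[0.4527 0.1554 0.0274 0.0549 0.454  0.1552] 439
[0.4333 0.1898 0.0166 0.0581 0.4329 0.1902] 2198
[0.4342 0.3079 0.0165 0.0581 0.4341 0.3072] 1617
[0.435  0.3454 0.0451 0.0551 0.4345 0.3455] 518
tray 1729 ((0.5058354139328003, 0.008960563689470291), (0.21827860176563263, 0.09856122732162476), 5.533451557159424) 0.01138032095545416
t 20.85 tcp [0.4344 0.3089 0.1759] th 160.3 j6 -2.18 F [-0.1 -0.1 -0.8] w 0.0496
ROW [ 260.6 -170.9  -23.8] 63.7
```

View pics/w13.png

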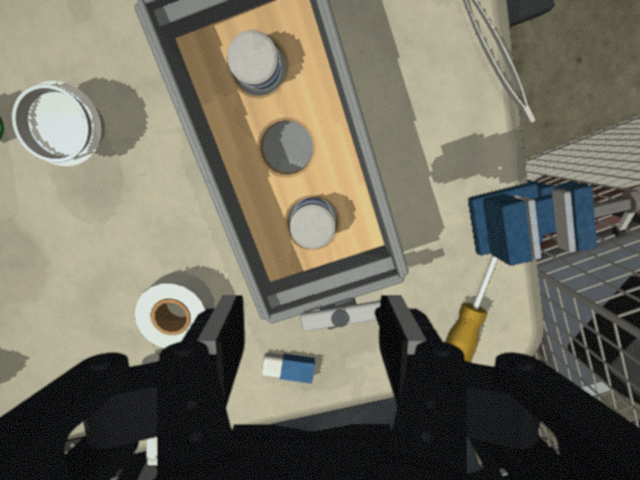

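View pics/t13.png

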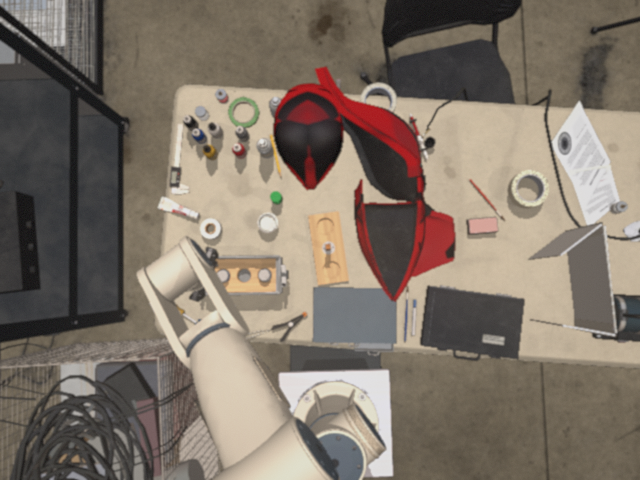

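>>> {"fn": "jog_arm", "kwargs": {
  "series": [
    [40,-20,-24,7],
    [80,-40,-24,14],
    [120,-60,-24,21],
    [160,-90,-24,28],
    [195,-115,-24,35],
    [230,-145,-24,42],
    [260,-171,-24,49],
    [260,-171,-24,56]
  ]
}}

```text
clock: 21.52
eef_pos: [0.5087, 0.0038, 0.2001]
orientation: [-0.001, -0.121, 0.993, -0.0]
force: [-0.1, 0.3, 1.2]
gripper_width: 0.0494
```

>>> {"fn": "jog_arm", "kwargs": {
  "series": [
    [0,0,0,7],
    [0,0,0,14],
    [0,0,0,21],
    [0,0,0,28],
    [0,0,0,35],
    [0,0,0,42],
    [0,0,0,49],
    [0,0,0,56]
  ]
}}

```text
clock: 22.18
eef_pos: [0.5078, 0.0071, 0.1998]
orientation: [-0.001, 0.359, 0.933, -0.001]
force: [0.4, -0.5, 0.3]
gripper_width: 0.0497
```

```bash
python3 - <<'E'
from h import *
go(.5075,.0065,.20,6.6)
E
```

```text
t 22.18 tcp [0.5078 0.0071 0.1998] th 47.9 j6 -0.83 F [ 0.4 -0.5  0.3] w 0.0497
ROW [-0.2 -0.6 -0.2] 41.3
```

>>> {"fn": "jog_arm", "kwargs": {
  "series": [
    [0,0,0,7],
    [0,0,0,14],
    [0,0,0,21],
    [0,0,0,28],
    [0,0,0,35],
    [0,0,0,41],
    [0,0,0,41],
    [0,0,0,41]
  ]
}}

```text
clock: 22.85
eef_pos: [0.508, 0.0071, 0.2002]
orientation: [-0.001, 0.659, 0.752, -0.001]
force: [0.0, 0.4, 0.2]
gripper_width: 0.0494
```

```bash
python3 - <<'E'
from h import *
c=shot('wrist','w14');W=cloud(c)
for P in comp(W,.005,.02,(.36,.65,-.1,.1)): print('tray',len(P),cv2.minAreaRect(P[:,:2].astype(np.float32)),np.median(P[:,2]))
for P in comp(W,.078,.095,(.45,.55,-.05,.06)): print('spin',len(P),P.mean(0),cv2.minAreaRect(P[:,:2].astype(np.float32)))
go(.5075,.006,.20,6.6)
E
```

```text
tray 752 ((0.39195892214775085, -0.022181272506713867), (0.033243577927351, 0.1521577686071396), 10.21048641204834) 0.013835103069682414
tray 18914 ((0.5077937841415405, 0.004828020930290222), (0.20556487143039703, 0.09176631271839142), 6.50764274597168) 0.01232059944585942
spin 447 [0.50781204 0.00586964 0.08382166] ((0.5078397393226624, 0.005196128040552139), (0.014977158978581429, 0.015380369499325752), 7.135791301727295)
t 22.9 tcp [0.5082 0.0071 0.2005] th 7.5 j6 -0.12 F [-0.4 -1.1  0.1] w 0.0496
ROW [-1.  -0.8  0.5] 0.9
```

View pics/w14.png

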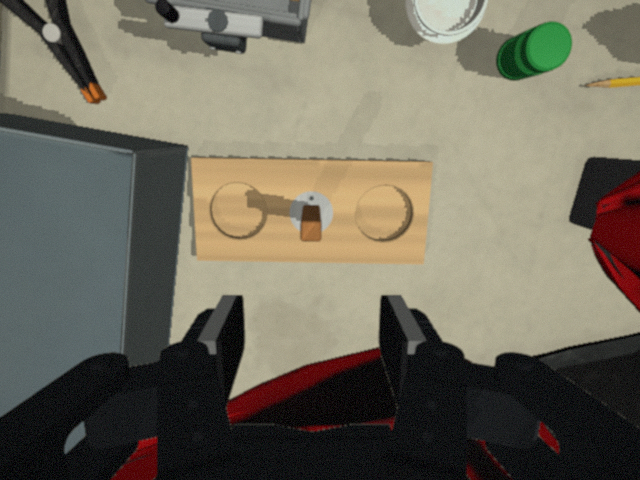

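>>> {"fn": "jog_arm", "kwargs": {
  "series": [
    [-2,0,0,1],
    [-2,0,35,1],
    [-2,0,70,1],
    [-2,0,105,1],
    [-2,0,140,1],
    [-2,0,155,1],
    [-2,0,155,1],
    [-2,0,155,1]
  ]
}}

```text
clock: 23.57
eef_pos: [0.5084, 0.005, 0.0459]
orientation: [-0.001, 0.667, 0.745, -0.001]
force: [1.2, -0.3, 1.0]
gripper_width: 0.0494
```

```bash
python3 - <<'E'
from h import *
go(.5078,.005,.033,6.6)
E
```

```text
t 23.57 tcp [0.5084 0.005  0.0459] th 6.3 j6 -0.1 F [ 1.2 -0.3  1. ] w 0.0494
ROW [ 0.  -0.6 12.9] -0.3
```

>>> {"fn": "jog_arm", "kwargs": {
  "series": [
    [0,0,7,0],
    [0,0,13,0],
    [0,0,13,0],
    [0,0,13,0],
    [0,0,13,0],
    [0,0,13,0],
    [0,0,13,0],
    [0,0,13,0]
  ]
}}

```text
clock: 24.23
eef_pos: [0.5091, 0.0051, 0.0337]
orientation: [0.0, 0.667, 0.745, 0.0]
force: [0.8, 0.4, 0.5]
gripper_width: 0.0497
```

>>> {"fn": "jog_arm", "kwargs": {
  "series": [
    [0,0,0,0],
    [0,0,0,0],
    [0,0,0,0],
    [0,0,0,0],
    [0,0,0,0],
    [0,0,0,0],
    [0,0,0,0],
    [0,0,0,0]
  ],
  "claw": 3,
  "squeeze": 80
}}

```text
clock: 24.9
eef_pos: [0.5089, 0.0051, 0.0337]
orientation: [0.0, 0.667, 0.745, -0.0]
force: [-1.2, -0.3, 6.4]
gripper_width: 0.0134
```

>>> {"fn": "jog_arm", "kwargs": {
  "series": [
    [0,0,0,0],
    [0,0,0,0],
    [0,0,0,0],
    [0,0,-5,0],
    [0,0,-10,0],
    [0,0,-20,0],
    [0,0,-35,0],
    [0,0,-50,0]
  ]
}}

```text
clock: 25.57
eef_pos: [0.5086, 0.0051, 0.0843]
orientation: [-0.0, 0.667, 0.745, -0.0]
force: [0.2, -1.3, -1.3]
gripper_width: 0.0135
```

```bash
python3 - <<'E'
from h import *
c=shot('wrist','w15');W=cloud(c)
go(.5078,.005,.21,6.6)
P=W[(W[...,2]>.03)&(W[...,2]<.1)&(abs(W[...,0]-.5078)<.1)&(abs(W[...,1]-.005)<.05)]
A=np.c_[P[:,:2]-[.5078,.005],np.ones(len(P))]
k=abs(P[:,2]-np.median(P[:,2]))<.01; print(k.sum(),np.linalg.lstsq(A[k],P[k,2],rcond=None)[0])
E
```

```text
t 25.62 tcp [0.5105 0.0052 0.0871] th 6.3 j6 -0.1 F [ 1.3 -0.4  0.1] w 0.0133
ROW [ 1.000e-01 -2.300e+00 -1.229e+02] -0.3
62916 [-0.00408878  0.02276097  0.06091931]
```

View pics/w15.png

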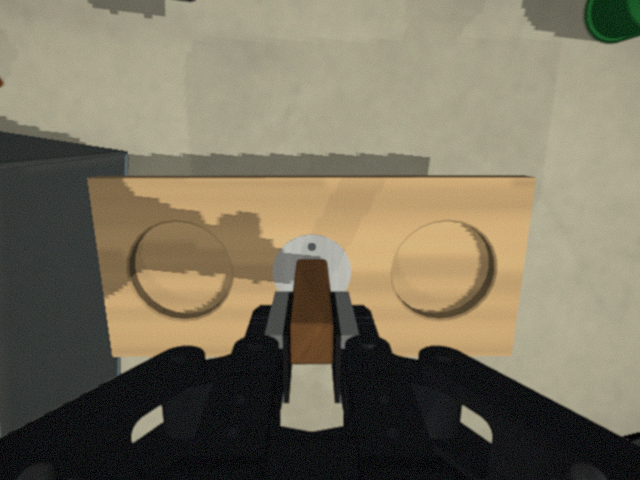

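```bash
python3 - <<'E'
from h import *
go(.4347,.2506,.20,89.1)
E
```

```text
t 25.62 tcp [0.5105 0.0052 0.0871] th 6.3 j6 -0.1 F [ 1.3 -0.4  0.1] w 0.0133
ROW [ 252.2  -48.1 -113.1] -82.8
```

>>> {"fn": "jog_arm", "kwargs": {
  "series": [
    [0,0,-20,0],
    [0,0,-45,0],
    [0,0,-75,0],
    [0,0,-100,0],
    [20,0,-113,0],
    [50,-5,-113,0],
    [85,-15,-113,0],
    [120,-22,-113,0]
  ]
}}

```text
clock: 26.28
eef_pos: [0.4732, 0.1228, 0.197]
orientation: [0.0, 0.668, 0.744, 0.0]
force: [0.3, 0.6, -2.9]
gripper_width: 0.0129
```

```bash
python3 - <<'E'
from h import *
go(.4347,.2506,.20,89.1)
E
```

```text
t 26.28 tcp [0.4732 0.1228 0.197 ] th 6.2 j6 0.14 F [ 0.3  0.6 -2.9] w 0.0129
ROW [131.2 -24.5  -3. ] -82.9
```

>>> {"fn": "jog_arm", "kwargs": {
  "series": [
    [15,-3,-3,-3],
    [35,-7,-3,-9],
    [55,-11,-3,-15],
    [75,-15,-3,-22],
    [95,-18,-3,-28],
    [115,-22,-3,-35],
    [131,-24,-3,-42],
    [131,-24,-3,-49]
  ]
}}

```text
clock: 26.95
eef_pos: [0.435, 0.252, 0.1997]
orientation: [-0.0, 0.295, 0.956, 0.001]
force: [0.9, -0.9, -1.8]
gripper_width: 0.0135
```

>>> {"fn": "jog_arm", "kwargs": {
  "series": [
    [0,0,0,-6],
    [0,0,0,-12],
    [0,0,0,-18],
    [0,0,0,-24],
    [0,0,0,-30],
    [0,0,0,-34],
    [0,0,0,-34],
    [0,0,0,-34]
  ]
}}

```text
clock: 27.62
eef_pos: [0.4356, 0.2495, 0.1995]
orientation: [0.0, 0.007, 1.0, 0.0]
force: [-0.2, -1.2, -1.4]
gripper_width: 0.0137
```

```bash
cat > tr.py <<'E'
from h import *
import sys
c=shot('wrist',sys.argv[1]);W=cloud(c)
go(.4347,.2506,.19,89.1)
T=c['world_from_camera'];K=c['intrinsics']
zt=float(sys.argv[2])
for P in comp(W,zt-.012,zt+.012,(.35,.52,.12,.38)):
    if len(P)>3000:
        A=np.c_[P[:,:2]-[.4347,.2506],np.ones(len(P))]; print(len(P),cv2.minAreaRect(P[:,:2].astype(np.float32)),np.linalg.lstsq(A,P[:,2],rcond=None)[0])
E
python3 tr.py w16 .17
```

```text
t 27.67 tcp [0.4356 0.2495 0.1995] th 89.1 j6 -1.04 F [ 0.  -0.4 -1.9] w 0.0132
ROW [0.9 1.1 9.5] 0.0
66569 ((0.43575555086135864, 0.249013289809227), (0.20635464787483215, 0.09173527359962463), 89.27510833740234) [-0.01855573  0.00024435  0.17616185]
```

View pics/w16.png

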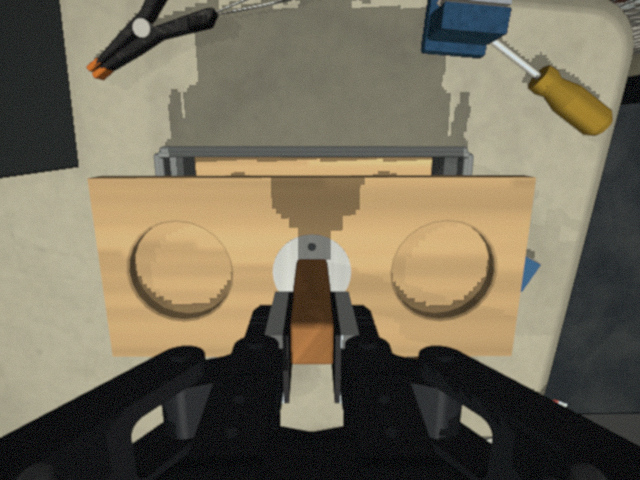

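```bash
python3 - <<'E'
from h import *
np.set_printoptions(precision=4,suppress=True)
a=np.radians(-.9); R=np.array([[np.cos(a),-np.sin(a)],[np.sin(a),np.cos(a)]])
for tag in('w1','w8','w13','w2','t13','top0','w14','w12'):
    W=cloud(load(tag)); z=W[...,2]; q=(W[...,:2]-[.4347,.2506])@R
    m=(z>.0705)&(z<.0775)&(abs(q[...,0])<.06)&(abs(q[...,1])<.115)
    x,y=q[m][:,0],q[m][:,1]
    def band(sel,v,s):
        t=v[sel]; 
        return (len(t), np.percentile(t,[10,50,90])) if len(t)>30 else None
    print(tag,'zrim',np.median(z[m]) if m.any() else 0)
    for nm,sel,v in(('x-',(abs(y)<.09)&(x<-.03),x),('x+',(abs(y)<.09)&(x>.03),x),('y-',(abs(x)<.035)&(y<-.08),y),('y+',(abs(x)<.035)&(y>.08),y)):
        print('  ',nm,band(sel,v,0))
E
```

```text
w1 zrim 0.07409383318443419
   x- (1032, array([-0.0545, -0.0514, -0.0485]))
   x+ (855, array([0.0486, 0.0515, 0.0546]))
   y- (396, array([-0.1121, -0.1088, -0.1055]))
   y+ (395, array([0.1051, 0.1082, 0.1117]))
w8 zrim 0.07400184717848429
   x- (1723, array([-0.0547, -0.0516, -0.0486]))
   x+ (2507, array([0.0479, 0.0507, 0.0538]))
   y- (1362, array([-0.1116, -0.1088, -0.1059]))
   y+ None
w13 zrim 0.0740052697692794
   x- (3165, array([-0.0547, -0.0516, -0.0486]))
   x+ (3324, array([0.048 , 0.0507, 0.0539]))
   y- None
   y+ (1181, array([0.105 , 0.1078, 0.1119]))
w2 zrim 0.07399188976514473
   x- (69, array([-0.0485, -0.048 , -0.0474]))
   x+ (5169, array([0.049 , 0.0521, 0.0549]))
   y- None
   y+ (1492, array([0.1048, 0.1073, 0.1115]))
t13 zrim 0.07346781637042177
   x- (73, array([-0.056 , -0.0529, -0.0502]))
   x+ (85, array([0.0475, 0.0505, 0.0531]))
   y- (41, array([-0.109 , -0.1062, -0.1031]))
   y+ None
top0 zrim 0.073983622320962
   x- (85, array([-0.056 , -0.0533, -0.0503]))
   x+ (107, array([0.0471, 0.05  , 0.0531]))
   y- (39, array([-0.1092, -0.1061, -0.1032]))
   y+ (49, array([0.1072, 0.1102, 0.1133]))
w14 zrim 0.07405718009878837
   x- None
   x+ None
   y- (961, array([-0.1113, -0.1089, -0.1064]))
   y+ None
w12 zrim 0.07399046400444997
   x- (8618, array([-0.0543, -0.0512, -0.0483]))
   x+ (9471, array([0.0478, 0.0501, 0.0535]))
   y- None
   y+ (253, array([0.1044, 0.1049, 0.1054]))
```

>>> {"fn": "jog_arm", "kwargs": {
  "series": [
    [1.5,1,10,0],
    [1.5,1,30,0],
    [1.5,1,50,0],
    [1.5,1,65,0],
    [1.5,1,75,0],
    [1.5,1,82,0],
    [1.5,1,82,0],
    [1.5,1,82,0]
  ]
}}

```text
clock: 28.33
eef_pos: [0.4342, 0.2507, 0.1174]
orientation: [-0.0, 0.006, 1.0, -0.0]
force: [0.3, -0.7, -1.5]
gripper_width: 0.0132
```

```bash
python3 tr.py w17 .094
```

```text
t 28.38 tcp [0.4346 0.2508 0.1179] th 89.3 j6 -1.04 F [ 0.5 -0.  -1.8] w 0.0135
ROW [ -0.2  -0.2 -72.1] 0.2
69781 ((0.4345538020133972, 0.26336097717285156), (0.23236344754695892, 0.09169890731573105), 89.36796569824219) [-0.02286917 -0.00828841  0.09374015]
3059 ((0.4288988709449768, 0.13182350993156433), (0.06131459400057793, 0.014240662567317486), 2.7285258769989014) [-0.1968282  -0.05545863  0.07812294]
```

View pics/w17.png

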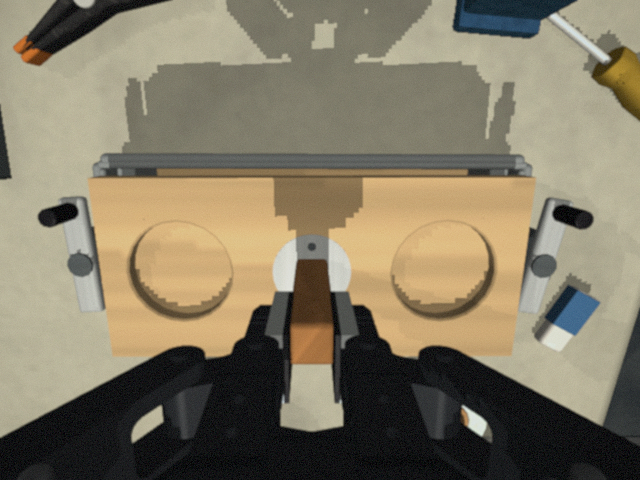

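```bash
cat > te.py <<'E'
from h import *
import sys
W=cloud(load(sys.argv[1])); z0=float(sys.argv[2])
a=np.radians(-.9); R=np.array([[np.cos(a),-np.sin(a)],[np.sin(a),np.cos(a)]])
q=(W[...,:2]-[.4343,.2501])@R; z=W[...,2]
m=(abs(z-z0+.023*q[...,0])<.004)&(abs(q[...,0])<.07)&(abs(q[...,1])<.12)
x,y=q[m][:,0],q[m][:,1]
for lo in (-.08,-.04,.04,.08):
    s=abs(y-lo)<.01; print('y',lo,'x',np.round([x[s].min(),x[s].max()],4))
for lo in (-.035,-.01,.01):
    s=abs(x-lo)<.008; print('x',lo,'y',np.round([y[s].min(),y[s].max()],4))
E
python3 te.py w17 .0937
```

```text
y -0.08 x [-0.0453  0.0461]
y -0.04 x [-0.0455  0.0459]
y 0.04 x [-0.0459  0.0452]
y 0.08 x [-0.0461  0.0451]
x -0.035 y [-0.1199  0.12  ]
x -0.01 y [-0.103   0.1029]
x 0.01 y [-0.1028  0.1033]
```

>>> {"fn": "jog_arm", "kwargs": {
  "series": [
    [0,0,0,0.4],
    [0,0,4,0.4],
    [0,0,8,0.4],
    [0,0,12,0.4],
    [0,0,15,0.4],
    [0,0,15,0.4],
    [0,0,15,0.4],
    [0,0,15,0.4]
  ]
}}

```text
clock: 29.05
eef_pos: [0.4342, 0.2506, 0.1024]
orientation: [-0.0, 0.01, 1.0, -0.0]
force: [-0.7, 0.0, -2.2]
gripper_width: 0.0133
```

```bash
python3 - <<'E'
from h import *
c=shot('wrist','w18')
go(.4347,.2506,.0973,89.1)
E
python3 te.py w18 .0795
```

```text
t 29.1 tcp [0.4343 0.2507 0.1025] th 88.9 j6 -1.03 F [-0.1  0.4 -1.2] w 0.0135
ROW [-0.4 -0.   5.2] -0.2
y -0.08 x [-0.0459  0.0512]
y -0.04 x [-0.0458  0.046 ]
y 0.04 x [-0.0457  0.0494]
y 0.08 x [-0.0456  0.0524]
x -0.035 y [-0.12  0.12]
x -0.01 y [-0.1199  0.12  ]
x 0.01 y [-0.12  0.12]
```

View pics/w18.png

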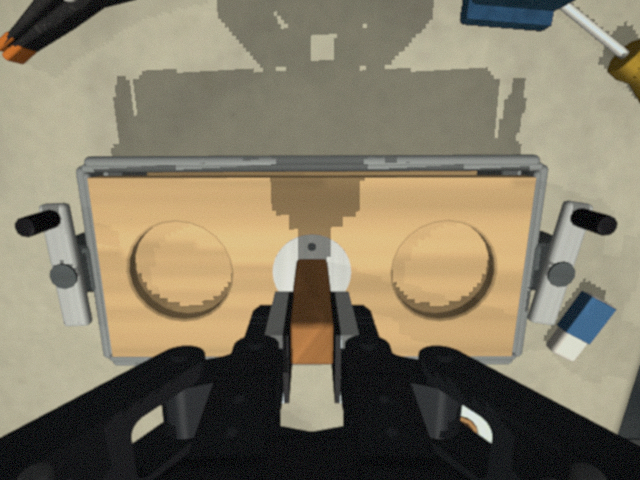

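Going in freely, force only the tray's weight. The last 5 mm gently.

>>> {"fn": "jog_arm", "kwargs": {
  "series": [
    [0,0,1,0],
    [0,0,2,0],
    [0,0,3,0],
    [0,0,4,0],
    [0,0,5,0],
    [0,0,5,0],
    [0,0,5,0],
    [0,0,5,0]
  ]
}}

```text
clock: 29.77
eef_pos: [0.4342, 0.2506, 0.0974]
orientation: [-0.0, 0.01, 1.0, 0.0]
force: [-0.7, -0.2, -1.3]
gripper_width: 0.0137
```

>>> {"fn": "jog_arm", "kwargs": {
  "series": [
    [0,0,1,0],
    [0,0,1,0],
    [0,0,1,0],
    [0,0,1,0],
    [0,0,1,0],
    [0,0,1,0],
    [0,0,1,0],
    [0,0,1,0]
  ]
}}

```text
clock: 30.43
eef_pos: [0.4342, 0.2506, 0.0964]
orientation: [0.0, 0.01, 1.0, -0.0]
force: [-0.2, -0.1, -1.8]
gripper_width: 0.0134
```

>>> {"fn": "jog_arm", "kwargs": {
  "series": [
    [0,0,1,0],
    [0,0,1,0],
    [0,0,2,0],
    [0,0,2,0],
    [0,0,2,0],
    [0,0,2,0],
    [0,0,2,0],
    [0,0,2,0]
  ]
}}

```text
clock: 31.1
eef_pos: [0.4344, 0.2507, 0.0956]
orientation: [0.0, 0.01, 1.0, 0.0]
force: [-5.2, -2.8, 15.8]
gripper_width: 0.0136
```

```bash
python3 - <<'E'
from h import *
c=shot('wrist','w19');W=cloud(c)
go(.4347,.2506,.0973,89.1)
for dx in(-.03,-.02,.02,.035):
    for dy in(-.095,-.03,.03,.095):
        s=(abs(W[...,0]-.4343-dx)<.004)&(abs(W[...,1]-.2501-dy)<.005); print(dx,dy,np.round(np.nanmedian(W[s][:,2]),4) if s.any() else None)
E
```

```text
t 31.15 tcp [0.4344 0.2507 0.0957] th 88.9 j6 -1.03 F [-3.4 -2.7 16.2] w 0.0134
ROW [-0.3 -0.1 -1.6] -0.2
-0.03 -0.095 0.0743
-0.03 -0.03 0.0743
-0.03 0.03 0.0743
-0.03 0.095 0.0743
-0.02 -0.095 0.0744
-0.02 -0.03 0.0743
-0.02 0.03 0.0744
-0.02 0.095 0.0743
0.02 -0.095 0.0742
0.02 -0.03 0.0743
0.02 0.03 0.0743
0.02 0.095 0.0742
0.035 -0.095 0.0743
0.035 -0.03 0.0744
0.035 0.03 0.0742
0.035 0.095 0.0743
```

>>> {"fn": "jog_arm", "kwargs": {
  "series": [
    [0,0,-1,0],
    [0,0,-1,0],
    [0,0,-1,0],
    [0,0,-1,0],
    [0,0,-1,0],
    [0,0,-1,0],
    [0,0,-1,0],
    [0,0,-1,0]
  ],
  "claw": 55
}}

```text
clock: 31.82
eef_pos: [0.4342, 0.2506, 0.0954]
orientation: [-0.0, 0.01, 1.0, -0.0]
force: [0.5, -0.0, 0.6]
gripper_width: 0.047
```

>>> {"fn": "jog_arm", "kwargs": {
  "series": [
    [0,0,-20,0],
    [0,0,-50,0],
    [0,0,-80,0],
    [0,0,-110,0],
    [0,0,-140,0],
    [0,0,-160,0],
    [0,0,-160,0],
    [0,0,-160,0]
  ]
}}

```text
clock: 32.48
eef_pos: [0.4347, 0.2509, 0.2564]
orientation: [0.001, 0.01, 1.0, 0.001]
force: [0.4, -0.0, -0.5]
gripper_width: 0.0469
```

```bash
python3 - <<'E'
from h import *
c=shot('wrist','w20');W=cloud(c)
for dx in(-.03,.0,.035):
    for dy in(-.095,-.03,.03,.095):
        s=(abs(W[...,0]-.4343-dx)<.004)&(abs(W[...,1]-.2501-dy)<.005); print(dx,dy,np.round(np.nanmedian(W[s][:,2]),4) if s.any() else None,end=' ')
for P in comp(W,.095,.11,(.37,.5,.09,.41)): print('pin',len(P),circ(P))
for P in comp(W,.12,.16,(.37,.5,.2,.3)): print('spin',len(P),P.mean(0),cv2.minAreaRect(P[:,:2].astype(np.float32)))
go(.405,.131,.2,90)
E
```

```text
-0.03 -0.095 0.0744 -0.03 -0.03 0.0745 -0.03 0.03 0.0743 -0.03 0.095 0.0743 0.0 -0.095 0.0743 0.0 -0.03 0.0743 0.0 0.03 0.075 0.0 0.095 0.0744 0.035 -0.095 0.0742 0.035 -0.03 0.0743 0.035 0.03 0.0743 0.035 0.095 0.0743 pin 135 [0.4122 0.3739 0.0027 0.1027 0.4084 0.373 ]
pin 138 [0.4046 0.1312 0.0046 0.1027 0.4044 0.1321]
pin 62 [0.4282 0.2505 0.0073 0.103  0.427  0.2503]
spin 570 [0.43227025 0.25044767 0.14277155] ((0.43393856287002563, 0.2502881586551666), (0.014873674139380455, 0.015015612356364727), 87.43071746826172)
t 32.53 tcp [0.434  0.2505 0.2551] th 88.9 j6 -1.03 F [-0.6 -0.2 -0.5] w 0.0471
ROW [  26.7 -120.    55.1] -1.1
```

View pics/w20.png

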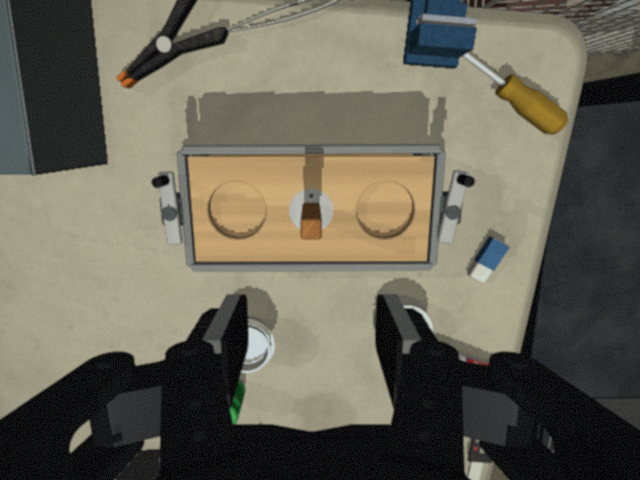

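```bash
python3 - <<'E'
from h import *
go(.4046,.1313,.14,135)
E
```

```text
t 32.53 tcp [0.434  0.2505 0.2551] th 88.9 j6 -1.03 F [-0.6 -0.2 -0.5] w 0.0471
ROW [  27.1 -119.7  115.1] -46.1
```

>>> {"fn": "jog_arm", "kwargs": {
  "series": [
    [8,-20,0,-7],
    [16,-45,0,-14],
    [22,-75,10,-21],
    [27,-100,40,-28],
    [29,-119,70,-35],
    [29,-119,100,-42],
    [29,-119,115,-46],
    [29,-119,115,-46]
  ],
  "claw": 35,
  "squeeze": 25
}}

```text
clock: 33.2
eef_pos: [0.3993, 0.1306, 0.1363]
orientation: [-0.004, -0.383, 0.924, 0.0]
force: [-1.2, -1.3, 0.1]
gripper_width: 0.0299
```

>>> {"fn": "jog_arm", "kwargs": {
  "series": [
    [0,0,0,0],
    [0,0,0,0],
    [0,0,0,0],
    [0,0,0,0],
    [0,0,0,0],
    [0,0,0,0],
    [0,0,0,0],
    [0,0,0,0]
  ]
}}

```text
clock: 33.87
eef_pos: [0.403, 0.1322, 0.1406]
orientation: [0.0, -0.382, 0.924, -0.0]
force: [0.5, -0.8, -0.1]
gripper_width: 0.0303
```

```bash
python3 - <<'E'
from h import *
c=shot('wrist','w21');W=cloud(c)
for P in comp(W,.09,.11,(.37,.45,.09,.15)): print('pin',len(P),circ(P))
go(.4046,.1313,.087,135)
E
```

```text
pin 302 [0.4059 0.1323 0.0038 0.1025 0.4038 0.1299]
t 33.92 tcp [0.4029 0.1322 0.1406] th 134.9 j6 -2.04 F [ 0.1  0.  -0.1] w 0.0302
ROW [-0.5 -1.8 53.6] -0.1
```

View pics/w21.png

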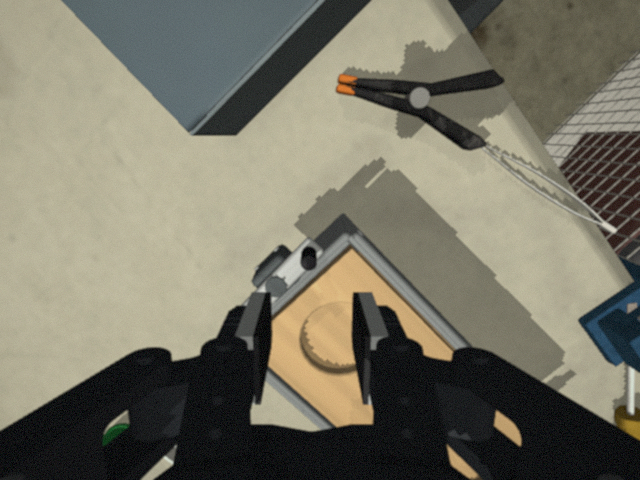

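>>> {"fn": "jog_arm", "kwargs": {
  "series": [
    [-1,-2,10,0],
    [-1,-2,25,0],
    [-1,-2,40,0],
    [-1,-2,50,0],
    [-1,-2,53,0],
    [-1,-2,53,0],
    [-1,-2,53,0],
    [-1,-2,53,0]
  ]
}}

```text
clock: 34.58
eef_pos: [0.4055, 0.1316, 0.0878]
orientation: [0.0, -0.382, 0.924, -0.0]
force: [-0.3, 0.9, -0.3]
gripper_width: 0.0299
```

>>> {"fn": "jog_arm", "kwargs": {
  "series": [
    [0,0,0,0],
    [0,0,0,0],
    [0,0,0,0],
    [0,0,0,0],
    [0,0,0,0],
    [0,0,0,0],
    [0,0,0,0],
    [0,0,0,0]
  ],
  "claw": 3
}}

```text
clock: 35.25
eef_pos: [0.405, 0.1315, 0.0875]
orientation: [0.0, -0.382, 0.924, -0.0]
force: [0.4, 0.4, 1.0]
gripper_width: 0.0025
```

```bash
cat > arc.py <<'E'
from h import *
import sys
from scipy.spatial.transform import Rotation as Ro
s=sys.argv[1]; a0,a1,n=map(float,sys.argv[2:5])
piv=np.array([.4324,.1311]) if s=='R' else np.array([.4362,.3691])
yaw=np.radians(-.9)
o=arm.get_obs();q=o['orientation'];Rm=Ro.from_quat([q[1],q[2],q[3],q[0]]).as_matrix()
go(*o['eef_pos'])
v=o['eef_pos'][:2]-piv; print('rel piv',v*1000,np.hypot(*v))
for a in np.radians(np.linspace(a0,a1,int(n))):
    sg=-1 if s=='R' else 1
    p=np.array([-.028*np.cos(a),sg*.028*np.sin(a)])
    p=np.array([p[0]*np.cos(yaw)-p[1]*np.sin(yaw),p[0]*np.sin(yaw)+p[1]*np.cos(yaw)])+piv
    print(round(np.degrees(a)),np.round(Rm.T@np.array([*(p-o['eef_pos'][:2])*1000,0]),1))
E
python3 arc.py R 0 96 9
python3 -c "
from h import *
shot('wrist','w22')"
```

```text
t 35.25 tcp [0.405  0.1315 0.0875] th 134.9 j6 -2.04 F [0.4 0.4 1. ] w 0.0025
ROW [0. 0. 0.] 0
rel piv [-27.38785647   0.38035361] 0.027390497458773966
0 [ 0.4  0.5 -0. ]
12 [ 4.1 -4.  -0. ]
24 [ 6.9 -9.2 -0. ]
36 [  8.5 -14.8  -0. ]
48 [  8.8 -20.7   0. ]
60 [  8.  -26.5   0. ]
72 [  6. -32.   0.]
84 [  2.9 -36.9   0. ]
96 [ -1.2 -41.1   0. ]
```

View pics/w22.png

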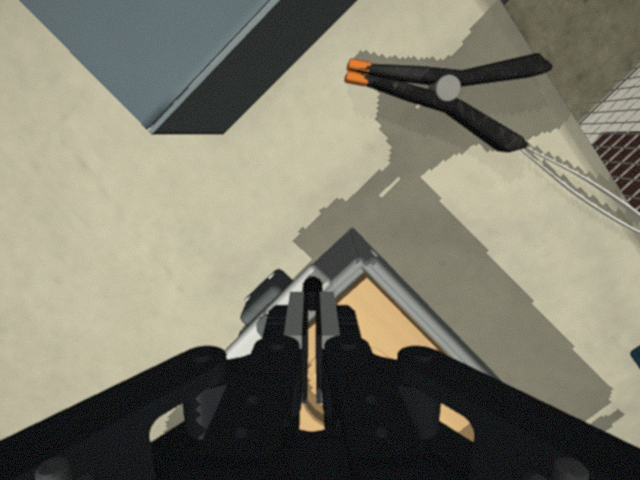

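```bash
python3 - <<'E'
from h import *
W=cloud(load('w22'));print(np.round(W[275:305:4,312],4))
im=cv2.imread('pics/w22.png')[230:350,240:390]
cv2.imwrite('pics/c6.png',cv2.resize(im,None,fx=5,fy=5,interpolation=cv2.INTER_CUBIC))
E
```

```text
[[0.4021 0.1279 0.0823]
 [0.4014 0.1273 0.0899]
 [0.402  0.1278 0.0928]
 [0.4019 0.1277 0.098 ]
 [0.4022 0.128  0.1011]
 [0.4029 0.1287 0.103 ]
 [0.404  0.1298 0.1033]
 [0.4052 0.131  0.1033]]
```

View pics/c6.png

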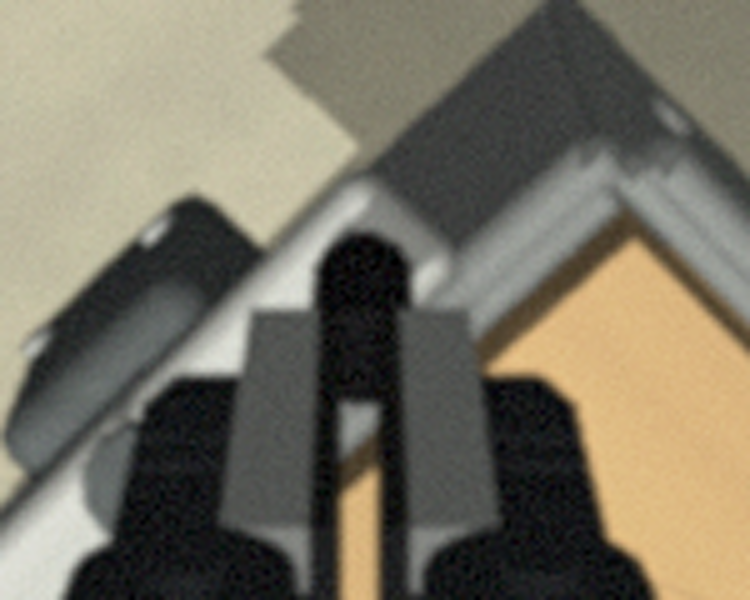

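>>> {"fn": "jog_arm", "kwargs": {
  "series": [
    [3.5,-4.5,0,0],
    [6.5,-9.5,0,0],
    [8,-15,0,0],
    [8.5,-21,0,0],
    [7.5,-27,0,0],
    [5.5,-32.5,0,0],
    [2.5,-37,0,0],
    [1,-39,0,0]
  ]
}}

```text
clock: 35.97
eef_pos: [0.4331, 0.103, 0.0875]
orientation: [0.0, -0.382, 0.924, -0.0]
force: [0.3, -0.3, -0.4]
gripper_width: 0.0024
```

```bash
python3 arc.py R 86 98 5
python3 -c "
from h import *
shot('wrist','w23')"
```

```text
t 35.97 tcp [0.4331 0.103  0.0875] th 134.9 j6 -2.12 F [ 0.3 -0.3 -0.4] w 0.0024
ROW [0. 0. 0.] 0
rel piv [  0.66324908 -28.14154976] 0.028149364507075694
86 [ 2.   2.3 -0. ]
89 [ 1.   1.2 -0. ]
92 [-0.   0.2 -0. ]
95 [-1.1 -0.8  0. ]
98 [-2.2 -1.7  0. ]
```

View pics/w23.png

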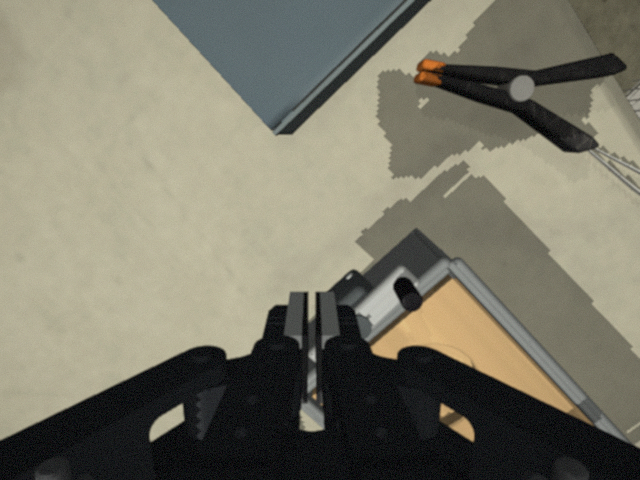

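```bash
python3 - <<'E'
from h import *
c=load('w23');W=cloud(c);o=arm.get_obs();print(o['eef_pos'])
for v in range(285,350,6): print(v,np.round(W[v,[294,300,322,330]],4).tolist())
E
```

```text
[0.43319677 0.10307424 0.08754346]
285 [[0.4637, 0.1163, 0.0004], [0.4606, 0.1188, 0.0015], [0.4508, 0.1295, -0.0001], [0.447, 0.1331, 0.0003]]
291 [[0.4668, 0.1193, 0.0001], [0.464, 0.1221, 0.0002], [0.4539, 0.1326, -0.0004], [0.4371, 0.1197, 0.0527]]
297 [[0.4303, 0.0907, 0.1226], [0.4288, 0.0922, 0.1225], [0.4234, 0.0975, 0.1227], [0.4214, 0.0994, 0.1228]]
303 [[0.4295, 0.0903, 0.1296], [0.4284, 0.092, 0.1288], [0.4234, 0.0973, 0.1283], [0.4214, 0.0991, 0.1286]]
309 [[0.43, 0.0909, 0.1328], [0.4285, 0.0922, 0.1331], [0.4233, 0.097, 0.1337], [0.4214, 0.0988, 0.1339]]
315 [[0.4302, 0.0914, 0.1363], [0.4285, 0.0924, 0.1374], [0.4234, 0.097, 0.1381], [0.4219, 0.099, 0.1374]]
321 [[0.4295, 0.091, 0.1421], [0.4283, 0.0923, 0.1421], [0.4236, 0.0971, 0.1419], [0.422, 0.0989, 0.1416]]
327 [[0.4293, 0.0911, 0.1463], [0.4282, 0.0924, 0.1461], [0.4238, 0.0971, 0.1456], [0.4219, 0.0985, 0.1463]]
333 [[0.4293, 0.0912, 0.1499], [0.4284, 0.0927, 0.1491], [0.4237, 0.0968, 0.15], [0.4218, 0.0981, 0.1507]]
339 [[0.4282, 0.0906, 0.1557], [0.4289, 0.0933, 0.1511], [0.4249, 0.0981, 0.1502], [0.4217, 0.0977, 0.155]]
345 [[0.4284, 0.0909, 0.1584], [0.43, 0.0944, 0.1518], [0.4257, 0.0989, 0.1515], [0.4216, 0.0974, 0.1589]]
```

```bash
python3 - <<'E'
from h import *
from scipy.spatial.transform import Rotation as Ro
for tag,tcp,th in(('w23',[.4332,.1031,.0875],134.9),('w21',[.4029,.1322,.1406],134.9),('w4',[.5864,.2672,.0233],130.3)):
    c=load(tag);T=np.linalg.inv(c['world_from_camera']);K=c['intrinsics']
    t=np.radians(th); X=np.array([np.cos(t+np.pi/2),np.sin(t+np.pi/2),0]);Y=np.array([np.cos(t),np.sin(t),0])
    for a in(0,11):
      for h in(0,10,20,30,40):
        p=np.array(tcp)+X*a*1e-3+[0,0,h*1e-3]; q=T@[*p,1]; print(tag,a,h,np.round((K@q[:3]/q[2])[:2]),round(q[2],3))
    print(np.round(c['depth'][292:320:4,[285,292,300]],3).tolist())
    R=c['world_from_camera'][:3,:3]; print('cam in tool', np.dot(c['world_from_camera'][:3,3]-tcp,X),np.dot(c['world_from_camera'][:3,3]-tcp,Y),c['world_from_camera'][2,3]-tcp[2])
E
```

```text
w23 0 0 [313. 289.] 0.18
w23 0 10 [313. 298.] 0.17
w23 0 20 [313. 308.] 0.161
w23 0 30 [313. 319.] 0.151
w23 0 40 [314. 332.] 0.141
w23 11 0 [313. 265.] 0.177
w23 11 10 [313. 273.] 0.168
w23 11 20 [313. 282.] 0.158
w23 11 30 [313. 291.] 0.148
w23 11 40 [314. 302.] 0.139
[[0.27399998903274536, 0.14800000190734863, 0.1469999998807907], [0.27399998903274536, 0.14399999380111694, 0.14499999582767487], [0.2750000059604645, 0.14100000262260437, 0.0], [0.2759999930858612, 0.13699999451637268, 0.1379999965429306], [0.14399999380111694, 0.1340000033378601, 0.1340000033378601], [0.14100000262260437, 0.13099999725818634, 0.13199999928474426], [0.13699999451637268, 0.12700000405311584, 0.12800000607967377]]
cam in tool 0.06580697555646425 -0.0006792007302482476 0.16880525450421371
w21 0 0 [313. 289.] 0.18
w21 0 10 [313. 298.] 0.17
w21 0 20 [313. 307.] 0.161
w21 0 30 [313. 319.] 0.151
w21 0 40 [314. 331.] 0.141
w21 11 0 [313. 265.] 0.177
w21 11 10 [313. 272.] 0.168
w21 11 20 [313. 281.] 0.158
w21 11 30 [313. 290.] 0.148
w21 11 40 [314. 301.] 0.139
[[0.25099998712539673, 0.25200000405311584, 0.257
[... 546 characters left out ...]
0 [313. 319.] 0.151
w4 0 40 [313. 331.] 0.141
w4 11 0 [313. 265.] 0.177
w4 11 10 [313. 272.] 0.167
w4 11 20 [313. 281.] 0.158
w4 11 30 [313. 290.] 0.148
w4 11 40 [313. 301.] 0.138
[[0.14900000393390656, 0.15000000596046448, 0.14900000393390656], [0.15000000596046448, 0.15000000596046448, 0.1509999930858612], [0.14900000393390656, 0.1509999930858612, 0.15000000596046448], [0.15199999511241913, 0.1509999930858612, 0.1509999930858612], [0.1509999930858612, 0.1509999930858612, 0.1509999930858612], [0.15199999511241913, 0.1509999930858612, 0.1509999930858612], [0.15199999511241913, 0.1509999930858612, 0.15199999511241913]]
cam in tool 0.06554453209417531 -0.0007197517503862957 0.16872108544749442
```

```bash
python3 - <<'E'
from h import *
for tag,cols in(('w4',[258,264,268,360,366]),('w11',[258,264,360,366]),('w15',[280,286,340,346]),('w22',[294,298,325,330]),('w23',[290,296,322,330])):
    W=cloud(load(tag)); im=load(tag)['color']
    print(tag)
    for v in range(286,312,4): print(v,[(round(float(W[v,u,2]),4),im[v,u].mean().round()) for u in cols])
E
```

```text
w4
286 [(0.0001, np.float64(169.0)), (0.0011, np.float64(168.0)), (-0.0009, np.float64(170.0)), (0.0006, np.float64(169.0)), (-0.001, np.float64(170.0))]
290 [(0.0016, np.float64(170.0)), (0.0004, np.float64(174.0)), (0.0014, np.float64(173.0)), (-0.0007, np.float64(173.0)), (0.0006, np.float64(172.0))]
294 [(0.0558, np.float64(78.0)), (0.0556, np.float64(74.0)), (0.0564, np.float64(34.0)), (0.0562, np.float64(75.0)), (0.0562, np.float64(76.0))]
298 [(0.0595, np.float64(76.0)), (0.06, np.float64(77.0)), (0.0587, np.float64(19.0)), (0.0587, np.float64(79.0)), (0.0585, np.float64(80.0))]
302 [(0.0646, np.float64(78.0)), (0.0622, np.float64(74.0)), (0.0632, np.float64(17.0)), (0.0641, np.float64(78.0)), (0.0632, np.float64(76.0))]
306 [(0.0674, np.float64(73.0)), (0.0659, np.float64(60.0)), (0.0655, np.float64(11.0)), (0.0669, np.float64(73.0)), (0.066, np.float64(78.0))]
310 [(0.0704, np.float64(78.0)), (0.0697, np.float64(31.0)), (0.0695, np.float64(0.0)), (0.0692, np.float64(64.0)), (0.07, np.float64(82.0))]
w11
286 [(0.0006, np.float64(162.0)), (0.0005, np.float64(164.0)), (-0.0006,
[... 2540 characters left out ...]
290 [(0.0005, np.float64(163.0)), (-0.0002, np.float64(160.0)), (0.0007, np.float64(163.0)), (0.0521, np.float64(41.0))]
294 [(0.1205, np.float64(95.0)), (0.1214, np.float64(70.0)), (0.1206, np.float64(77.0)), (0.12, np.float64(78.0))]
298 [(0.1251, np.float64(72.0)), (0.1246, np.float64(79.0)), (0.1244, np.float64(71.0)), (0.1233, np.float64(76.0))]
302 [(0.127, np.float64(71.0)), (0.1272, np.float64(79.0)), (0.1275, np.float64(76.0)), (0.1274, np.float64(79.0))]
306 [(0.1308, np.float64(78.0)), (0.131, np.float64(74.0)), (0.1311, np.float64(75.0)), (0.1304, np.float64(78.0))]
310 [(0.1328, np.float64(77.0)), (0.134, np.float64(76.0)), (0.1345, np.float64(80.0)), (0.1344, np.float64(76.0))]
```

```bash
python3 - <<'E'
from h import *
W=cloud(load('w23'))
for P in comp(W,.09,.108,(.37,.45,.11,.15)): print('pin',len(P),circ(P), np.round(P[P[:,2]>.1].mean(0),4))
go(.4045,.1315,.125,135)
E
```

```text
pin 597 [0.4048 0.1304 0.0049 0.1022 0.4044 0.1291] [0.4046 0.13   0.1028]
t 36.02 tcp [0.4332 0.1031 0.0875] th 134.9 j6 -2.12 F [ 0.   0.1 -0.7] w 0.0023
ROW [  0.3  40.4 -37.5] -0.1
```

>>> {"fn": "jog_arm", "kwargs": {
  "series": [
    [0,0,-15,0],
    [0,0,-30,0],
    [0,0,-42,0],
    [0,15,-42,0],
    [0,30,-42,0],
    [0,40,-42,0],
    [0,40,-42,0],
    [0,40,-42,0]
  ],
  "claw": 30
}}

```text
clock: 36.68
eef_pos: [0.4035, 0.1317, 0.1294]
orientation: [-0.0, -0.383, 0.924, -0.0]
force: [0.6, -0.0, 1.0]
gripper_width: 0.0258
```

```bash
python3 - <<'E'
from h import *
go(.4046,.131,.087,135)
E
```

```text
t 36.68 tcp [0.4035 0.1317 0.1294] th 135.0 j6 -2.04 F [ 0.6 -0.   1. ] w 0.0258
ROW [-0.3 -1.3 42.4] -0.0
```

>>> {"fn": "jog_arm", "kwargs": {
  "series": [
    [0,-1,15,0],
    [0,-1,30,0],
    [0,-1,40,0],
    [0,-1,44,0],
    [0,-1,46,0],
    [0,-1,48,0],
    [0,-1,48,0],
    [0,-1,48,0]
  ]
}}

```text
clock: 37.35
eef_pos: [0.4047, 0.1308, 0.0818]
orientation: [0.0, -0.382, 0.924, -0.0]
force: [-0.2, -0.0, 0.1]
gripper_width: 0.0256
```

>>> {"fn": "jog_arm", "kwargs": {
  "series": [
    [0,0,1,0],
    [0,0,2,0],
    [0,0,3,0],
    [0,0,4,0],
    [0,0,4,0],
    [0,0,4,0],
    [0,0,4,0],
    [0,0,4,0]
  ]
}}

```text
clock: 38.02
eef_pos: [0.4043, 0.1308, 0.0774]
orientation: [0.0, -0.382, 0.924, -0.0]
force: [0.8, -1.3, -0.5]
gripper_width: 0.0256
```

>>> {"fn": "jog_arm", "kwargs": {
  "series": [
    [0,0,1,0],
    [0,0,1,0],
    [0,0,1,0],
    [0,0,1,0],
    [0,0,1,0],
    [0,0,1,0],
    [0,0,1,0],
    [0,0,1,0]
  ],
  "claw": 0
}}

```text
clock: 38.68
eef_pos: [0.4044, 0.1307, 0.0768]
orientation: [0.0, -0.382, 0.924, -0.0]
force: [-2.1, -1.5, 6.8]
gripper_width: 0.0002
```

```bash
python3 arc.py R 0 90 9
python3 - <<'E'
from h import *
shot('wrist','w24')
im=cv2.imread('pics/w24.png')[230:350,240:390]
cv2.imwrite('pics/c7.png',cv2.resize(im,None,fx=5,fy=5,interpolation=cv2.INTER_CUBIC))
E
```

```text
t 38.68 tcp [0.4044 0.1307 0.0768] th 134.9 j6 -2.05 F [-2.1 -1.5  6.8] w 0.0002
ROW [0. 0. 0.] 0
rel piv [-27.98255958  -0.36031124] 0.02798487921381812
0 [-0.6  0.6 -0. ]
11 [ 3.  -3.6  0. ]
22 [ 5.6 -8.4  0. ]
34 [  7.3 -13.7   0. ]
45 [  7.9 -19.1   0. ]
56 [  7.5 -24.6   0. ]
68 [  5.9 -29.8   0. ]
79 [  3.4 -34.7   0. ]
90 [ -0. -39.   0.]
```

View pics/c7.png

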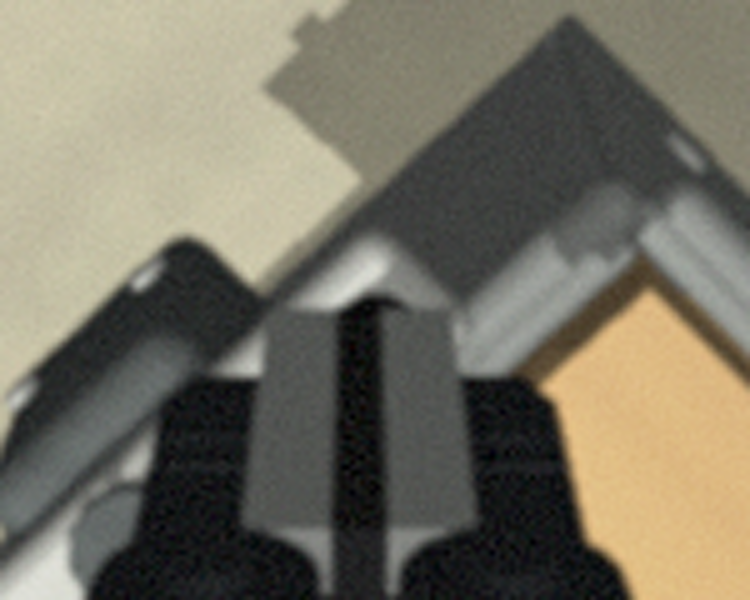

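```bash
python3 - <<'E'
from h import *
c=shot('side','s25');T=np.linalg.inv(c['world_from_camera']);K=c['intrinsics']
def pr(p):
    q=T@[*p,1]; return (K@q[:3]/q[2])[:2]
o=arm.get_obs()['eef_pos']; u,v=pr(o); print(u,v, [pr(o+[0,0,h]) for h in(.01,.02,.03,.05)])
im=c['color'].copy(); x,y=int(u),int(v)
for h in(0,.03): 
    a,b=pr(o+[0,0,h]); cv2.circle(im,(int(round(a)),int(round(b))),0,(0,255,0),-1)
cv2.imwrite('pics/c8.png',cv2.resize(im[y-60:y+40,x-65:x+65],None,fx=6,fy=6,interpolation=cv2.INTER_NEAREST))
E
```

```text
262.4900022916663 214.60538686417874 [array([262.26251599, 211.95236341]), array([262.03301566, 209.27585158]), array([261.80147443, 206.57553805]), array([261.33215938, 201.10222452])]
```

View pics/c8.png

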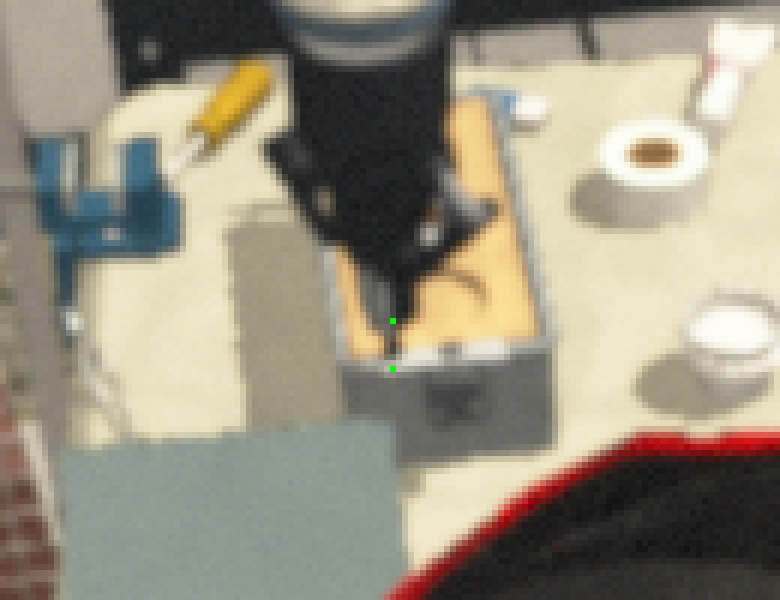

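>>> {"fn": "jog_arm", "kwargs": {
  "series": [
    [0,0,-10,0],
    [0,0,-15,0],
    [0,0,-15,0],
    [0,0,-15,0],
    [0,0,-15,0],
    [0,0,-15,0],
    [0,0,-15,0],
    [0,0,-15,0]
  ],
  "claw": 30
}}

```text
clock: 39.45
eef_pos: [0.4041, 0.1307, 0.0912]
orientation: [-0.0, -0.382, 0.924, 0.0]
force: [-0.4, -0.5, -0.4]
gripper_width: 0.0258
```

```bash
python3 - <<'E'
from h import *
c=shot('wrist','w26');W=cloud(c)
for P in comp(W,.09,.106,(.37,.45,.11,.15)): print('pin',len(P),circ(P), np.round(P[P[:,2]>.1].mean(0),4))
go(.4046,.131,.060,135)
im=cv2.imread('pics/w26.png')[230:350,240:390]
cv2.imwrite('pics/c9.png',cv2.resize(im,None,fx=5,fy=5,interpolation=cv2.INTER_CUBIC))
E
```

```text
pin 533 [0.4045 0.1316 0.0044 0.1023 0.4037 0.1307] [0.4043 0.1313 0.1027]
t 39.5 tcp [0.4042 0.1307 0.0912] th 134.9 j6 -2.05 F [-0.2  0.4  0.7] w 0.0259
ROW [-0.5 -0.1 31.2] -0.1
```

View pics/c9.png

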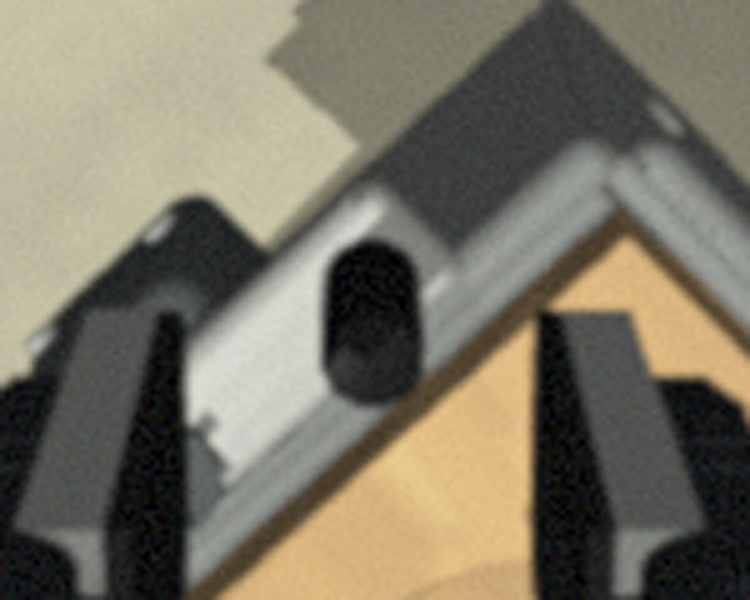

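>>> {"fn": "jog_arm", "kwargs": {
  "series": [
    [0,0,8,0],
    [0,0,16,0],
    [0,0,22,0],
    [0,0,26,0],
    [0,0,28,0],
    [0,0,29,0],
    [0,0,29,0],
    [0,0,29,0]
  ]
}}

```text
clock: 40.17
eef_pos: [0.4044, 0.1308, 0.0625]
orientation: [0.0, -0.382, 0.924, 0.0]
force: [0.1, 0.0, 0.3]
gripper_width: 0.0259
```

>>> {"fn": "jog_arm", "kwargs": {
  "series": [
    [0,0,0,0],
    [0,0,0,0],
    [0,0,0,0],
    [0,0,0,0],
    [0,0,0,0],
    [0,0,0,0],
    [0,0,0,0],
    [0,0,0,0]
  ],
  "claw": 0
}}

```text
clock: 40.83
eef_pos: [0.4038, 0.1307, 0.0625]
orientation: [-0.0, -0.382, 0.924, 0.0]
force: [-4.4, 1.1, 5.7]
gripper_width: 0.0074
```

```bash
python3 arc.py R 0 90 9
```

```text
t 40.83 tcp [0.4038 0.1307 0.0625] th 134.9 j6 -2.05 F [-4.4  1.1  5.7] w 0.0074
ROW [0. 0. 0.] 0
rel piv [-28.56173848  -0.38172748] 0.028564289257664657
0 [-1.   0.2 -0. ]
11 [ 2.6 -4.  -0. ]
22 [ 5.2 -8.8 -0. ]
34 [  6.9 -14.   -0. ]
45 [  7.5 -19.5  -0. ]
56 [  7. -25.  -0.]
68 [  5.5 -30.2  -0. ]
79 [  3.  -35.1  -0. ]
90 [ -0.4 -39.4  -0. ]
```

>>> {"fn": "jog_arm", "kwargs": {
  "series": [
    [2.5,-4,0,0],
    [5,-9,0,0],
    [7,-14,0,0],
    [7.5,-19.5,0,0],
    [7,-25,0,0],
    [5.5,-30,0,0],
    [3,-35,0,0],
    [0,-39,0,0]
  ]
}}

```text
clock: 41.5
eef_pos: [0.4313, 0.1028, 0.0622]
orientation: [-0.001, -0.382, 0.924, 0.0]
force: [-12.2, 3.7, 2.9]
gripper_width: 0.0071
```

```bash
python3 arc.py R 86 98 5
python3 -c "
from h import *
shot('wrist','w27')"
```

```text
t 41.5 tcp [0.4313 0.1028 0.0622] th 134.9 j6 -2.12 F [-12.2   3.7   2.9] w 0.0071
ROW [0. 0. 0.] 0
rel piv [ -1.0804396  -28.28891507] 0.028309540189840558
86 [0.7 1.2 0. ]
89 [-0.3  0.1 -0. ]
92 [-1.4 -0.9 -0. ]
95 [-2.4 -1.9 -0. ]
98 [-3.6 -2.8 -0. ]
```

View pics/w27.png

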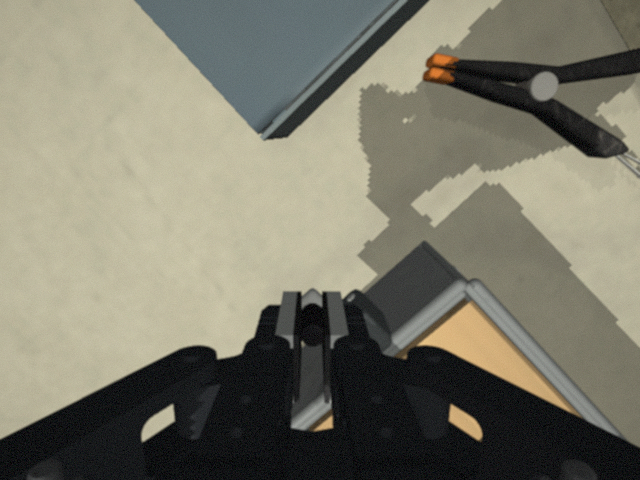

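>>> {"fn": "jog_arm", "kwargs": {
  "series": [
    [-1,-1,0,0],
    [-1.5,-1.5,0,0],
    [-1.5,-1.5,0,0],
    [-1.5,-1.5,0,0],
    [-1.5,-1.5,0,0],
    [-1.5,-1.5,0,0],
    [-1.5,-1.5,0,0],
    [-1.5,-1.5,0,0]
  ]
}}

```text
clock: 42.22
eef_pos: [0.4311, 0.1028, 0.062]
orientation: [-0.003, -0.382, 0.924, 0.001]
force: [-12.0, 1.9, 9.1]
gripper_width: 0.0074
```

```bash
python3 arc.py R 86 98 5
```

```text
t 42.22 tcp [0.4311 0.1028 0.062 ] th 134.9 j6 -2.12 F [-12.    1.9   9.1] w 0.0074
ROW [0. 0. 0.] 0
rel piv [ -1.28213468 -28.33490345] 0.028363896468939276
86 [0.5 1.1 0. ]
89 [-0.5 -0.  -0. ]
92 [-1.5 -1.  -0. ]
95 [-2.6 -2.  -0. ]
98 [-3.7 -3.  -0. ]
```

>>> {"fn": "jog_arm", "kwargs": {
  "series": [
    [0,0,0,0],
    [0,0,0,0],
    [0,0,0,0],
    [0,0,0,0],
    [0,0,0,0],
    [0,0,0,0],
    [0,0,0,0],
    [0,0,0,0]
  ],
  "claw": 30
}}

```text
clock: 42.88
eef_pos: [0.4341, 0.1031, 0.0625]
orientation: [0.0, -0.382, 0.924, -0.0]
force: [-0.2, 0.1, 0.0]
gripper_width: 0.026
```

>>> {"fn": "jog_arm", "kwargs": {
  "series": [
    [0,0,-10,0],
    [0,0,-30,0],
    [0,0,-60,0],
    [0,0,-90,0],
    [0,0,-110,0],
    [0,0,-110,0],
    [0,0,-110,0],
    [0,0,-110,0]
  ]
}}

```text
clock: 43.55
eef_pos: [0.4335, 0.103, 0.1723]
orientation: [-0.0, -0.382, 0.924, 0.0]
force: [-0.1, 0.6, -1.6]
gripper_width: 0.0257
```

```bash
python3 - <<'E'
from h import *
c=shot('wrist','w28');W=cloud(c)
for P in comp(W,.09,.108,(.37,.47,.07,.15)): print('pin',len(P),circ(P), np.round(P[P[:,2]>.1].mean(0),4))
for P in comp(W,.079,.088,(.37,.5,.09,.18)): print('bar',len(P),cv2.minAreaRect(P[:,:2].astype(np.float32)))
go(.4084,.3735,.17,45)
E
```

```text
pin 222 [0.4332 0.1044 0.004  0.1024 0.4315 0.1026] [0.432  0.1031 0.1028]
bar 1527 ((0.43265703320503235, 0.1278390735387802), (0.06188807636499405, 0.013268440030515194), 89.35462188720703)
t 43.6 tcp [0.4332 0.103  0.1718] th 134.9 j6 -2.12 F [-0.6  0.2 -0.5] w 0.0256
ROW [-173.4  209.2    1.7] 89.9
```

View pics/w28.png

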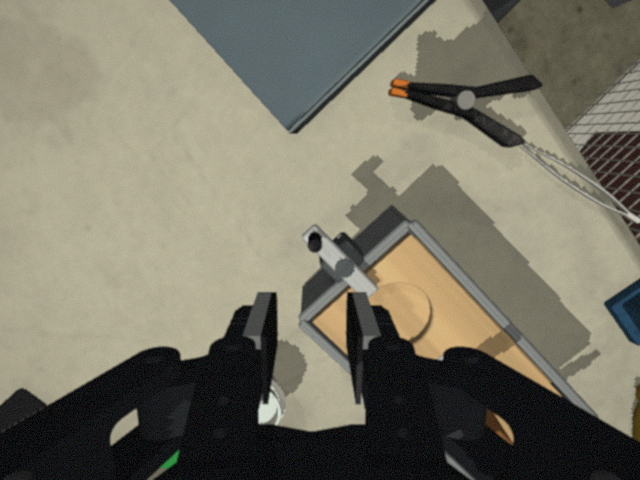

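>>> {"fn": "jog_arm", "kwargs": {
  "series": [
    [-20,25,0,7],
    [-45,52,0,14],
    [-70,82,0,21],
    [-95,112,0,28],
    [-120,142,0,35],
    [-145,172,0,42],
    [-165,197,0,49],
    [-173,209,0,56]
  ]
}}

```text
clock: 44.27
eef_pos: [0.408, 0.3773, 0.1711]
orientation: [-0.001, 0.073, 0.997, 0.0]
force: [0.6, -1.2, -0.1]
gripper_width: 0.0255
```

>>> {"fn": "jog_arm", "kwargs": {
  "series": [
    [0,0,0,7],
    [0,0,0,14],
    [0,0,0,21],
    [0,0,0,28],
    [0,0,0,34],
    [0,0,0,34],
    [0,0,0,34],
    [0,0,0,34]
  ]
}}

```text
clock: 44.93
eef_pos: [0.4087, 0.373, 0.1717]
orientation: [-0.0, 0.358, 0.934, -0.001]
force: [-0.2, 0.3, -0.1]
gripper_width: 0.0256
```

```bash
python3 - <<'E'
from h import *
c=shot('wrist','w29');W=cloud(c)
for P in comp(W,.09,.108,(.37,.47,.35,.42)): print('pin',len(P),circ(P), np.round(P[P[:,2]>.1].mean(0),4))
for P in comp(W,.079,.088,(.37,.5,.33,.42)): print('bar',len(P),cv2.minAreaRect(P[:,:2].astype(np.float32)))
go(.4084,.3735,.062,45)
E
```

```text
pin 227 [0.4091 0.3743 0.0048 0.1026 0.408  0.3749] [0.4085 0.3744 0.1029]
bar 1349 ((0.4307986795902252, 0.37036484479904175), (0.01327053178101778, 0.057661328464746475), 80.22242736816406)
t 44.98 tcp [0.4088 0.3731 0.1719] th 48.0 j6 -0.1 F [-1.2 -1.  -0.5] w 0.0254
ROW [  0.6   0.2 109.9] 3.0
```

View pics/w29.png

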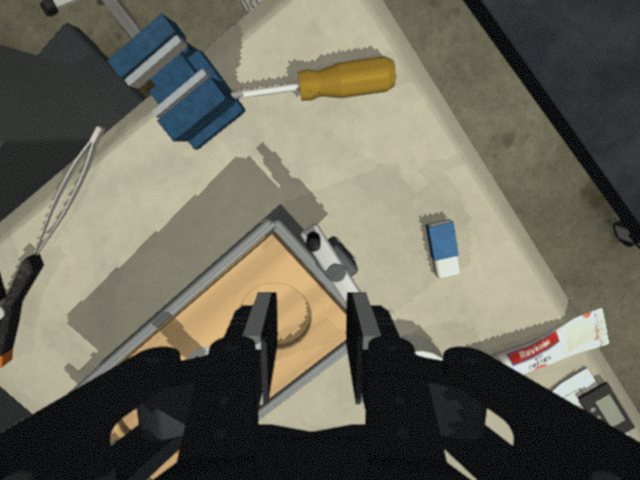

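>>> {"fn": "jog_arm", "kwargs": {
  "series": [
    [1,1,30,0],
    [1,1,60,0],
    [1,1,80,0],
    [1,1,95,0],
    [1,1,105,0],
    [1,1,109,0],
    [1,1,109,0],
    [1,1,109,0]
  ]
}}

```text
clock: 45.65
eef_pos: [0.4093, 0.375, 0.064]
orientation: [0.0, 0.359, 0.933, 0.0]
force: [-0.3, 0.7, -0.2]
gripper_width: 0.0257
```

>>> {"fn": "jog_arm", "kwargs": {
  "series": [
    [0,0,0,0],
    [0,0,0,0],
    [0,0,0,0],
    [0,0,0,0],
    [0,0,0,0],
    [0,0,0,0],
    [0,0,0,0],
    [0,0,0,0]
  ],
  "claw": 0
}}

```text
clock: 46.32
eef_pos: [0.4093, 0.3752, 0.0643]
orientation: [0.0, 0.36, 0.933, 0.001]
force: [-1.7, -0.3, 7.3]
gripper_width: 0.0074
```

```bash
python3 arc.py L 10 90 9; python3 arc.py L 93 96 2|tail -2
```

```text
t 46.32 tcp [0.4093 0.3752 0.0643] th 47.9 j6 -0.1 F [-1.7 -0.3  7.3] w 0.0074
ROW [0. 0. 0.] 0
rel piv [-26.93053172   6.08688087] 0.027609847113673036
10 [-0.1 -1.  -0. ]
20 [2.  3.4 0. ]
30 [3.4 8.1 0. ]
40 [ 3.9 12.9  0. ]
50 [ 3.6 17.8  0. ]
60 [ 2.5 22.6  0. ]
70 [ 0.5 27.   0. ]
80 [-2.2 31.1  0. ]
90 [-5.6 34.6  0. ]
93 [-6.7 35.5  0. ]
96 [-7.9 36.4  0. ]
```

>>> {"fn": "jog_arm", "kwargs": {
  "series": [
    [2,3.5,0,0],
    [3.5,8,0,0],
    [4,13,0,0],
    [3.5,18,0,0],
    [2.5,22.5,0,0],
    [0.5,27,0,0],
    [-2,31,0,0],
    [-5.5,34.5,0,0]
  ]
}}

```text
clock: 46.98
eef_pos: [0.4359, 0.3962, 0.0638]
orientation: [-0.0, 0.359, 0.933, -0.001]
force: [-4.4, -1.8, 6.8]
gripper_width: 0.0075
```

>>> {"fn": "jog_arm", "kwargs": {
  "series": [
    [-1,1,0,0],
    [-2,1.5,0,0],
    [-2,1.5,0,0],
    [-2,1.5,0,0],
    [-2,1.5,0,0],
    [-2,1.5,0,0],
    [-2,1.5,0,0],
    [-2,1.5,0,0]
  ]
}}

```text
clock: 47.65
eef_pos: [0.4387, 0.3958, 0.0638]
orientation: [0.0, 0.359, 0.933, -0.0]
force: [-0.1, -4.5, 5.1]
gripper_width: 0.0073
```

>>> {"fn": "jog_arm", "kwargs": {
  "series": [
    [0,0,0,0],
    [0,0,0,0],
    [0,0,0,0],
    [0,0,0,0],
    [0,0,0,0],
    [0,0,0,0],
    [0,0,0,0],
    [0,0,0,0]
  ],
  "claw": 30
}}

```text
clock: 48.32
eef_pos: [0.4386, 0.3964, 0.0634]
orientation: [-0.0, 0.36, 0.933, 0.0]
force: [0.1, 0.6, -0.5]
gripper_width: 0.0258
```

>>> {"fn": "jog_arm", "kwargs": {
  "series": [
    [0,0,-10,0],
    [0,0,-30,0],
    [0,0,-60,0],
    [0,0,-90,0],
    [0,0,-120,0],
    [0,0,-150,0],
    [0,0,-160,0],
    [0,0,-160,0]
  ]
}}

```text
clock: 48.98
eef_pos: [0.4401, 0.3976, 0.2274]
orientation: [0.001, 0.36, 0.933, 0.003]
force: [-0.3, 0.3, 0.2]
gripper_width: 0.0256
```

```bash
python3 - <<'E'
from h import *
c=shot('wrist','w30');W=cloud(c)
for P in comp(W,.09,.108,(.37,.47,.35,.42)): print('pin',len(P),circ(P), np.round(P[P[:,2]>.1].mean(0),4))
for P in comp(W,.079,.088,(.37,.5,.33,.42)): print('bar',len(P),cv2.minAreaRect(P[:,:2].astype(np.float32)))
print('roll');[print(circ(P),len(P)) for P in comp(W,.022,.04,(.5,.68,.29,.4))]
go(.5732,.3459,.25,0)
E
```

```text
pin 145 [0.4375 0.3973 0.0044 0.1026 0.4361 0.3982] [0.4366 0.3977 0.1029]
bar 1143 ((0.4364267885684967, 0.37285059690475464), (0.062182772904634476, 0.013304055668413639), 89.0248031616211)
roll
[0.5849 0.3893 0.0419 0.0297 0.581  0.391 ] 1139
t 49.03 tcp [0.4391 0.3968 0.2249] th 47.9 j6 -0.1 F [-0.   0.6 -0.1] w 0.0258
ROW [-133.6   52.3  -24.9] 47.9
```

View pics/w30.png

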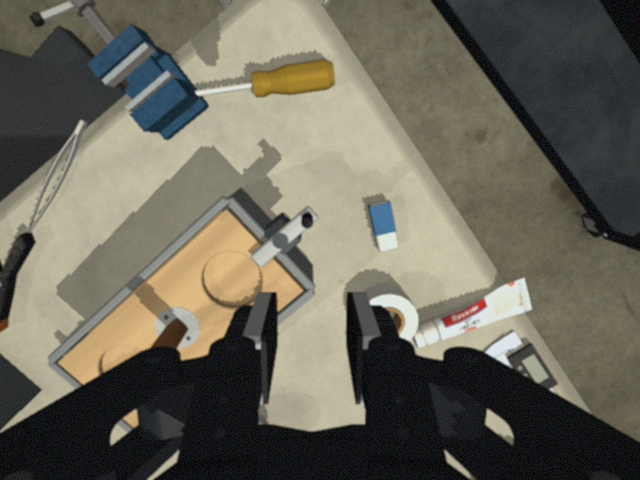

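```bash
python3 - <<'E'
from h import *
go(.53,.30,.33,90)
E
```

```text
t 49.03 tcp [0.4391 0.3968 0.2249] th 47.9 j6 -0.1 F [-0.   0.6 -0.1] w 0.0258
ROW [-132.4  -10.5 -105.1] -42.1
```

>>> {"fn": "jog_arm", "kwargs": {
  "series": [
    [-20,0,-30,-7],
    [-40,-2,-60,-14],
    [-60,-4,-90,-21],
    [-85,-6,-105,-28],
    [-110,-8,-105,-35],
    [-139,-11,-105,-42],
    [-139,-11,-105,-42],
    [-139,-11,-105,-42]
  ]
}}

```text
clock: 49.7
eef_pos: [0.5343, 0.2936, 0.3263]
orientation: [-0.001, 0.003, 1.0, -0.001]
force: [-0.0, -0.5, 0.2]
gripper_width: 0.0254
```

```bash
python3 - <<'E'
from h import *
c=shot('wrist','w31');W=cloud(c)
go(.53,.30,.33,90)
print('roll');[print(circ(P),len(P)) for P in comp(W,.0275,.04,(.45,.7,.28,.48))]
print('cup');[print(circ(P),len(P)) for P in comp(W,.038,.055,(.5,.63,.1,.26))]
E
```

```text
t 49.75 tcp [0.5337 0.2944 0.3265] th 89.6 j6 -1.06 F [0.1 0.3 0.2] w 0.0252
ROW [ 3.8  5.6 -3.5] -0.4
roll
[0.4825 0.3127 0.0322 0.0304 0.4827 0.3072] 86
[0.5736 0.3779 0.0301 0.0301 0.5729 0.3778] 1669
cup
[0.5844 0.1789 0.0269 0.042  0.5863 0.1768] 408
```

View pics/w31.png

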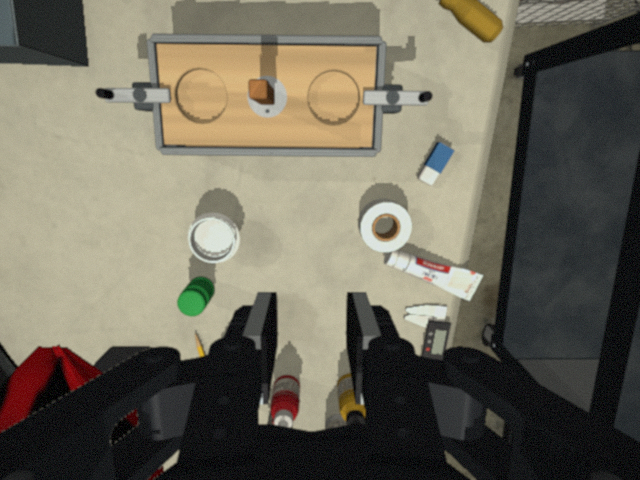

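```bash
python3 - <<'E'
from h import *
c=load('w31');W=cloud(c)
T=c['world_from_camera']; zt=.3265
for u in(200,240,262,310,355):
    print(u,[(v,round((float(W[v,u,2])-zt)*1000)) for v in range(290,480,14)])
c=load('w19');W=cloud(c)
for u in(200,240,262,310,330,355):
    print(u,[(v,round((float(W[v,u,2])-.0957)*1000)) for v in range(290,480,14)])
E
```

```text
200 [(290, -287), (304, -275), (318, -326), (332, -326), (346, -320), (360, 70), (374, 77), (388, 97), (402, 101), (416, 105), (430, 108), (444, 112), (458, 115), (472, 120)]
240 [(290, -327), (304, -324), (318, 44), (332, 54), (346, 72), (360, 78), (374, 92), (388, 97), (402, 102), (416, 105), (430, 109), (444, 113), (458, 116), (472, 120)]
262 [(290, -326), (304, 41), (318, 52), (332, 61), (346, 63), (360, 63), (374, 63), (388, 64), (402, 63), (416, -327), (430, 101), (444, 105), (458, 109), (472, 112)]
310 [(290, -327), (304, -326), (318, -325), (332, -326), (346, -326), (360, -326), (374, -327), (388, -325), (402, -326), (416, -327), (430, -325), (444, 105), (458, 110), (472, 112)]
355 [(290, -327), (304, 40), (318, 52), (332, 57), (346, 58), (360, 59), (374, 60), (388, 62), (402, 63), (416, -246), (430, 101), (444, 105), (458, 109), (472, 112)]
200 [(290, -30), (304, -28), (318, -22), (332, -21), (346, -20), (360, 79), (374, 79), (388, 81), (402, 82), (416, 82), (430, 110), (444, 113), (458, 115), (472, 121)]
240 [(290, -21), (304, -22), (318, -21), (332, -21), (346, 71), (360, 78), (374, 92), (388, 98), (402, 99), (416, 105), (430, 109), (444, 112), (458, 116), (472, 121)]
262 [(290, -22), (304, -22), (318, 44), (332, 54), (346, 71), (360, 78), (374, 92), (388, 98), (402, 101), (416, 105), (430, 109), (444, 113), (458, 115), (472, 118)]
310 [(290, 22), (304, 34), (318, 47), (332, 50), (346, 50), (360, 50), (374, -95), (388, -95), (402, -95), (416, -96), (430, -95), (444, 105), (458, 109), (472, 111)]
330 [(290, 18), (304, 35), (318, 46), (332, 50), (346, 51), (360, 51), (374, -95), (388, -96), (402, -96), (416, -96), (430, 101), (444, 106), (458, 108), (472, 111)]
355 [(290, -23), (304, -21), (318, 43), (332, 62), (346, 71), (360, 78), (374, 92), (388, 98), (402, 102), (416, 105), (430, 108), (444, 106), (458, 109), (472, 111)]
```

```bash
python3 - <<'E'
from h import *
go(.5736,.3779,.06,92)
E
```

```text
t 49.75 tcp [0.5337 0.2944 0.3265] th 89.6 j6 -1.06 F [0.1 0.3 0.2] w 0.0252
ROW [-40.2  84.  266.2] -2.4
```

>>> {"fn": "jog_arm", "kwargs": {
  "series": [
    [-8,15,40,0],
    [-16,32,80,-2],
    [-26,52,120,-2],
    [-36,72,160,-2],
    [-39,84,200,-2],
    [-39,84,240,-2],
    [-39,84,265,-2],
    [-39,84,265,-2]
  ],
  "claw": 88,
  "squeeze": 40
}}

```text
clock: 50.42
eef_pos: [0.5672, 0.3769, 0.0545]
orientation: [-0.006, -0.016, 1.0, -0.004]
force: [-0.9, -1.5, -1.2]
gripper_width: 0.0751
```

>>> {"fn": "jog_arm", "kwargs": {
  "series": [
    [0,0,0,0],
    [0,0,0,0],
    [0,0,0,0],
    [0,0,0,0],
    [0,0,0,0],
    [0,0,0,0],
    [0,0,0,0],
    [0,0,0,0]
  ]
}}

```text
clock: 51.08
eef_pos: [0.5737, 0.3788, 0.0639]
orientation: [0.0, -0.016, 1.0, 0.0]
force: [-0.1, -0.0, 0.4]
gripper_width: 0.075
```

```bash
python3 - <<'E'
from h import *
c=shot('wrist','w32');W=cloud(c)
go(.5736,.3779,-.018,92)
print('roll');[print(circ(P),len(P)) for P in comp(W,.0275,.04,(.45,.7,.3,.48))]
E
```

```text
t 51.13 tcp [0.5736 0.3788 0.0637] th 91.8 j6 -1.02 F [-0.2  0.2 -0.8] w 0.0751
ROW [ 0.1 -0.9 81.7] -0.2
roll
[0.4784 0.3296 0.0308 0.0327 0.4866 0.3366] 409
[0.4772 0.3196 0.0196 0.0304 0.4767 0.3193] 241
[0.5736 0.3781 0.0302 0.0302 0.5724 0.378 ] 8078
```

View pics/w32.png

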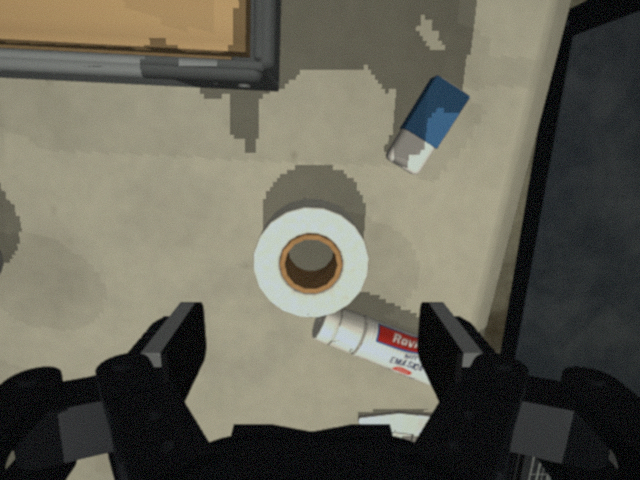

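>>> {"fn": "jog_arm", "kwargs": {
  "series": [
    [0,-1,15,-6],
    [0,-1,30,-8],
    [0,-1,45,-8],
    [0,-1,58,-8],
    [0,-1,62,-8],
    [0,-1,65,-8],
    [0,-1,65,-8],
    [0,-1,65,-8]
  ]
}}

```text
clock: 51.8
eef_pos: [0.5739, 0.3781, -0.0012]
orientation: [0.0, -0.086, 0.996, 0.0]
force: [-0.2, -0.1, 0.8]
gripper_width: 0.0748
```

>>> {"fn": "jog_arm", "kwargs": {
  "series": [
    [0,0,3,0],
    [0,0,6,0],
    [0,0,9,0],
    [0,0,12,0],
    [0,0,15,0],
    [0,0,17,0],
    [0,0,17,0],
    [0,0,17,0]
  ]
}}

```text
clock: 52.47
eef_pos: [0.5734, 0.3778, -0.0188]
orientation: [-0.0, -0.086, 0.996, -0.0]
force: [-0.6, 0.4, 0.5]
gripper_width: 0.0752
```

```bash
python3 - <<'E'
from h import *
c=shot('wrist','w33')
go(.5736,.378,-.018,100)
E
```

```text
t 52.52 tcp [ 0.5736  0.3778 -0.0186] th 99.9 j6 -1.16 F [-0.2 -0.3 -0.7] w 0.0754
ROW [-0.1  0.2 -0.6] -0.1
```

View pics/w33.png

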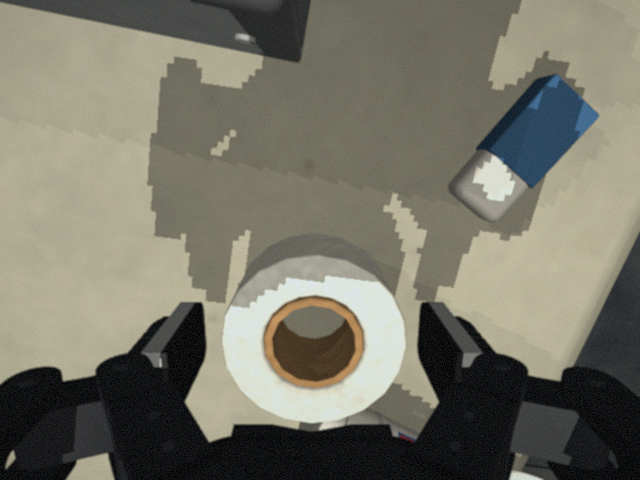

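>>> {"fn": "jog_arm", "kwargs": {
  "series": [
    [0,0,0,0],
    [0,0,0,0],
    [0,0,0,0],
    [0,0,0,0],
    [0,0,0,0],
    [0,0,0,0],
    [0,0,0,0],
    [0,0,0,0]
  ],
  "claw": 50,
  "squeeze": 50
}}

```text
clock: 53.18
eef_pos: [0.5738, 0.3779, -0.0177]
orientation: [0.0, -0.086, 0.996, 0.0]
force: [-1.7, -0.7, 5.4]
gripper_width: 0.0588
```

>>> {"fn": "jog_arm", "kwargs": {
  "series": [
    [0,0,-5,0],
    [0,0,-20,0],
    [0,0,-50,0],
    [0,0,-90,0],
    [0,0,-130,0],
    [0,0,-170,0],
    [0,0,-190,0],
    [0,0,-190,0]
  ]
}}

```text
clock: 53.85
eef_pos: [0.5765, 0.3798, 0.1794]
orientation: [0.005, -0.086, 0.996, 0.003]
force: [2.0, -0.2, -0.6]
gripper_width: 0.0587
```

```bash
python3 - <<'E'
from h import *
c=shot('wrist','w34');W=cloud(c);o=arm.get_obs()['eef_pos']
go(.4340,.2502,.172,100)
P=W[(abs(W[...,0]-o[0])<.035)&(abs(W[...,1]-o[1])<.035)&(W[...,2]>o[2]+.035)&(W[...,2]<o[2]+.06)]
print(len(P),circ(P),o)
E
```

```text
t 53.9 tcp [0.5752 0.3789 0.1761] th 99.9 j6 -1.16 F [-0.6 -0.5 -0.3] w 0.0588
ROW [ 161.2 -102.7    2.8] -0.1
24871 [0.5718 0.3795 0.0356 0.2271 0.5735 0.3789] [0.57521626 0.37893986 0.17608065]
```

View pics/w34.png

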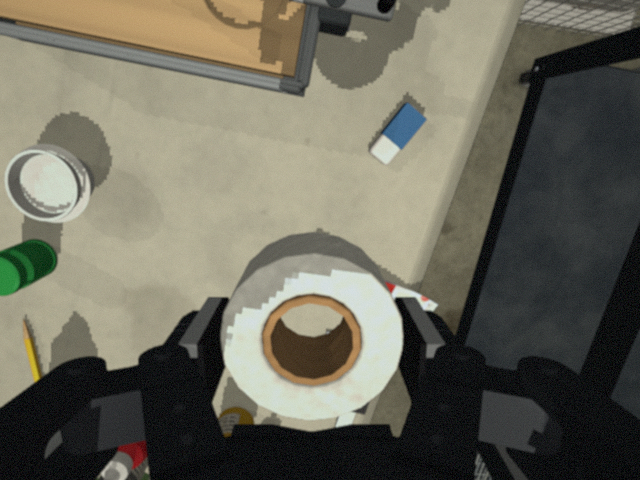

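>>> {"fn": "jog_arm", "kwargs": {
  "series": [
    [20,-12,3,3],
    [50,-32,3,6],
    [80,-51,3,9],
    [110,-70,3,11],
    [140,-89,3,11],
    [161,-103,3,11],
    [161,-103,3,11],
    [161,-103,3,11]
  ]
}}

```text
clock: 54.57
eef_pos: [0.4313, 0.2478, 0.1681]
orientation: [-0.001, 0.01, 1.0, -0.0]
force: [0.2, 0.4, -0.5]
gripper_width: 0.0588
```

>>> {"fn": "jog_arm", "kwargs": {
  "series": [
    [0,0,0,0],
    [0,0,0,0],
    [0,0,0,0],
    [0,0,0,0],
    [0,0,0,0],
    [0,0,0,0],
    [0,0,0,0],
    [0,0,0,0]
  ]
}}

```text
clock: 55.23
eef_pos: [0.4326, 0.2488, 0.1684]
orientation: [-0.0, 0.01, 1.0, -0.0]
force: [0.1, -0.7, -0.6]
gripper_width: 0.0592
```

```bash
python3 - <<'E'
from h import *
c=shot('wrist','w35');W=cloud(c);o=arm.get_obs()['eef_pos']
go(.4340,.2503,.13,89)
P=W[(abs(W[...,0]-o[0])<.02)&(abs(W[...,1]-o[1])<.02)&(W[...,2]>.13)&(W[...,2]<.15)]
print(len(P),circ(P) if len(P) else 0)
K=c['intrinsics'];T=c['world_from_camera']
E
```

```text
t 55.28 tcp [0.4326 0.2488 0.1684] th 88.9 j6 -1.03 F [-0.1 -0.5 -0.6] w 0.0588
ROW [-1.4  1.5 38.4] -0.1
0 0
```

View pics/w35.png

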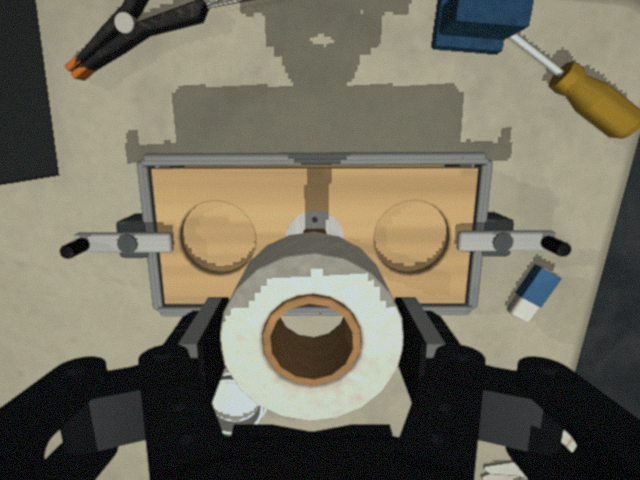

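```bash
python3 - <<'E'
from h import *
c=load('w35');W=cloud(c);K=c['intrinsics'];T=c['world_from_camera']
P=comp(W,.2165-.006,.2165+.006,(.37,.5,.19,.31))
for p in P:
    if len(p)>2000:
        A=np.c_[p[:,:2]-[.4326,.2488],np.ones(len(p))]; print(len(p),circ(p),np.linalg.lstsq(A,p[:,2],rcond=None)[0])
        H=cv2.convexHull(p[:,:2].astype(np.float32))[:,0]; 
        from scipy.optimize import least_squares
        print(least_squares(lambda s:np.hypot(H[:,0]-s[0],H[:,1]-s[1])-.030,[.4326,.2488],loss='soft_l1',f_scale=.001).x)
E
```

```text
22421 [0.4267 0.2487 0.0433 0.2163 0.4304 0.2485] [ 0.00262453 -0.00083049  0.2162079 ]
[0.43281675 0.24830015]
```

>>> {"fn": "jog_arm", "kwargs": {
  "series": [
    [-1.2,1.7,0,0],
    [-1.2,1.7,10,0],
    [-1.2,1.7,20,0],
    [-1.2,1.7,30,0],
    [-1.2,1.7,40,0],
    [-1.2,1.7,46,0],
    [-1.2,1.7,50,0],
    [-1.2,1.7,50,0]
  ]
}}

```text
clock: 55.95
eef_pos: [0.4332, 0.2501, 0.1172]
orientation: [-0.001, 0.01, 1.0, -0.0]
force: [0.0, -0.3, -0.5]
gripper_width: 0.059
```

```bash
python3 - <<'E'
from h import *
c=shot('wrist','w36')
go(.4340,.2503,.056,89)
E
```

```text
t 56.0 tcp [0.4335 0.2503 0.1179] th 88.9 j6 -1.03 F [ 0.2  0.2 -1. ] w 0.0591
ROW [-0.5  0.  61.9] -0.1
```

View pics/w36.png

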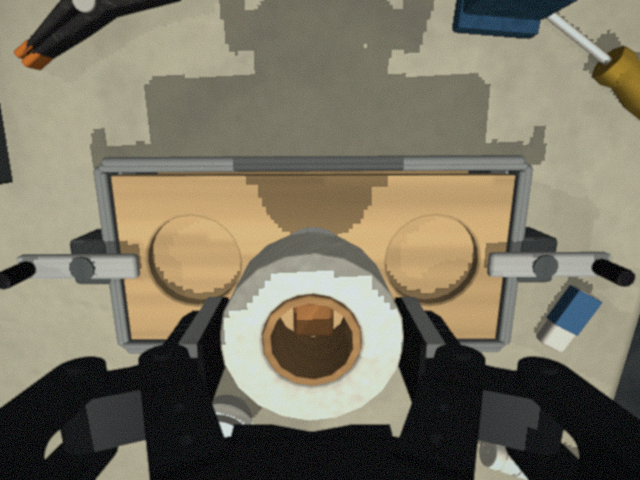

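>>> {"fn": "jog_arm", "kwargs": {
  "series": [
    [0,0,10,0],
    [0,0,20,0],
    [0,0,30,0],
    [0,0,40,0],
    [0,0,48,0],
    [0,0,54,0],
    [0,0,57,0],
    [0,0,57,0]
  ]
}}

```text
clock: 56.67
eef_pos: [0.4334, 0.2502, 0.0606]
orientation: [-0.001, 0.01, 1.0, -0.0]
force: [-0.4, 0.5, 0.4]
gripper_width: 0.0585
```

```bash
python3 - <<'E'
from h import *
c=shot('wrist','w37')
go(.4340,.2503,.056,89)
E
```

```text
t 56.72 tcp [0.4337 0.2504 0.0611] th 88.9 j6 -1.03 F [-0.2  0.8 -0.8] w 0.0589
ROW [-0.3 -0.1  5.1] -0.1
```

View pics/w37.png

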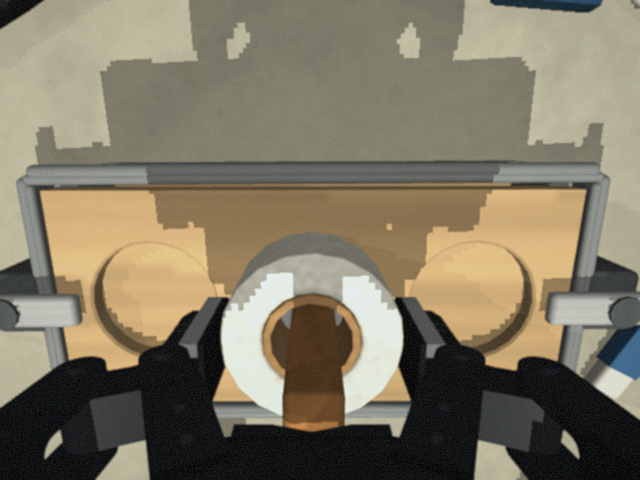

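Down 3 mm more, release, retreat.

>>> {"fn": "jog_arm", "kwargs": {
  "series": [
    [0,0,1,0],
    [0,0,2,0],
    [0,0,3,0],
    [0,0,3,0],
    [0,0,3,0],
    [0,0,3,0],
    [0,0,3,0],
    [0,0,3,0]
  ],
  "claw": 82
}}

```text
clock: 57.38
eef_pos: [0.4339, 0.2505, 0.0585]
orientation: [0.0, 0.01, 1.0, 0.0]
force: [0.2, -0.1, -0.2]
gripper_width: 0.0697
```

>>> {"fn": "jog_arm", "kwargs": {
  "series": [
    [0,0,-10,0],
    [0,0,-30,0],
    [0,0,-60,0],
    [0,0,-90,0],
    [0,0,-120,0],
    [0,0,-150,0],
    [0,0,-170,0],
    [0,0,-170,0]
  ]
}}

```text
clock: 58.05
eef_pos: [0.436, 0.2517, 0.2338]
orientation: [0.003, 0.01, 1.0, 0.002]
force: [1.9, 0.6, 1.0]
gripper_width: 0.07
```

```bash
python3 - <<'E'
from h import *
c=shot('wrist','w38');W=cloud(c)
print('roll');[print(circ(P),len(P)) for P in comp(W,.094,.115,(.38,.49,.2,.3))]
print('cup');[print(circ(P),len(P)) for P in comp(W,.036,.055,(.5,.65,.1,.26))]
go(.5846,.1789,.06,90)
E
```

```text
roll
[0.4342 0.2504 0.0299 0.1042 0.4322 0.2504] 3929
[0.4284 0.2504 0.0074 0.1042 0.427  0.2506] 105
cup
[0.5848 0.1789 0.0271 0.0415 0.5888 0.1774] 650
[0.6495 0.1523 0.0144 0.0478 0.6449 0.1538] 427
t 58.1 tcp [0.4351 0.2512 0.2314] th 88.9 j6 -1.03 F [-0.2  0.6 -0.6] w 0.07
ROW [-150.2  -69.7  171.9] -1.1
```

View pics/w38.png

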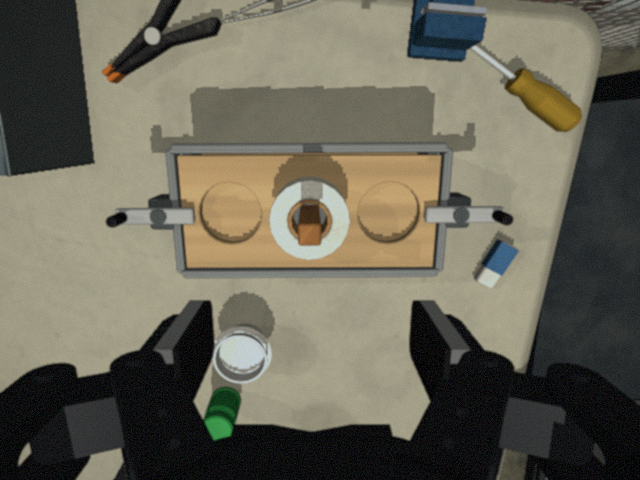

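>>> {"fn": "jog_arm", "kwargs": {
  "series": [
    [-25,-10,0,7],
    [-55,-22,10,14],
    [-85,-36,30,21],
    [-115,-52,60,28],
    [-140,-64,90,35],
    [-150,-70,120,42],
    [-150,-70,150,49],
    [-150,-70,150,56]
  ],
  "claw": 86,
  "squeeze": 25
}}

```text
clock: 58.77
eef_pos: [0.5782, 0.1751, 0.0712]
orientation: [-0.004, 0.482, 0.876, -0.004]
force: [-1.1, -0.1, -0.2]
gripper_width: 0.0734
```

>>> {"fn": "jog_arm", "kwargs": {
  "series": [
    [0,0,0,7],
    [0,0,0,13],
    [0,0,0,13],
    [0,0,0,13],
    [0,0,0,13],
    [0,0,0,13],
    [0,0,0,13],
    [0,0,0,13]
  ]
}}

```text
clock: 59.43
eef_pos: [0.5824, 0.1775, 0.0786]
orientation: [0.0, 0.574, 0.819, 0.0]
force: [-0.8, -0.2, 0.3]
gripper_width: 0.0731
```

```bash
python3 - <<'E'
from h import *
c=shot('wrist','w39');W=cloud(c)
print('cup');[print(circ(P),len(P)) for P in comp(W,.038,.055,(.5,.65,.1,.26))]
go(.5848,.1789,-.018,20)
E
```

```text
cup
[0.5849 0.1787 0.0268 0.042  0.5857 0.1768] 1956
[0.648  0.1513 0.0131 0.0514 0.6449 0.1525] 732
t 59.48 tcp [0.5824 0.1775 0.0786] th 19.9 j6 -0.05 F [-0.7 -0.3 -0.3] w 0.0738
ROW [ 0.5  2.7 96.6] -0.1
```

View pics/w39.png

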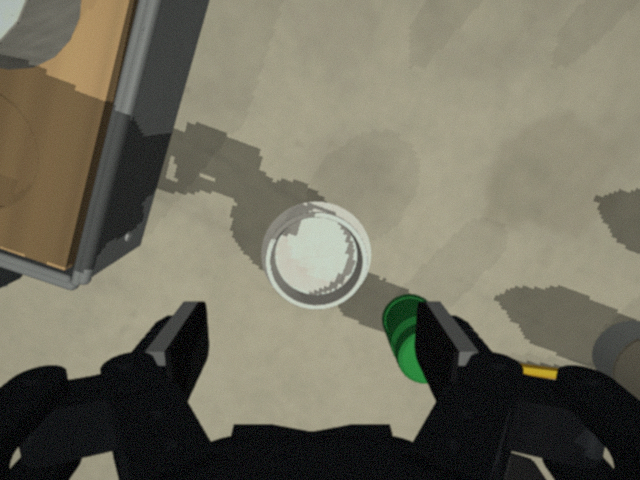

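```bash
python3 - <<'E'
from h import *
c=load('w39');K=c['intrinsics'];T=c['world_from_camera']
im=c['color']; 
cv2.imwrite('pics/c10.png',cv2.resize(im[180:330,240:400],None,fx=4.5,fy=4,interpolation=cv2.INTER_CUBIC)[:600,:800])
def onplane(u,v,z):
    r=T[:3,:3]@np.linalg.inv(K)@np.array([u,v,1.]); return T[:3,3]+r*(z-T[2,3])/r[2]
W=cloud(c); z=W[...,2]; m=((z>.037)&(z<.047)); m[:, :240]=0;m[:,380:]=0;m[:190]=0;m[315:]=0
cnt=cv2.findContours(m.astype('uint8'),cv2.RETR_EXTERNAL,cv2.CHAIN_APPROX_NONE)[0];P=np.vstack(cnt)
print(cv2.boundingRect(P)); x,y,w,h=cv2.boundingRect(P)
print(onplane(x+w/2,y+h/2,.042),onplane(x,y+h/2,.042)-onplane(x+w,y+h/2,.042))
E
```

```text
(266, 212, 101, 98)
[0.58497284 0.17937715 0.042     ] [-0.04938571 -0.01789834  0.        ]
```

View pics/c10.png

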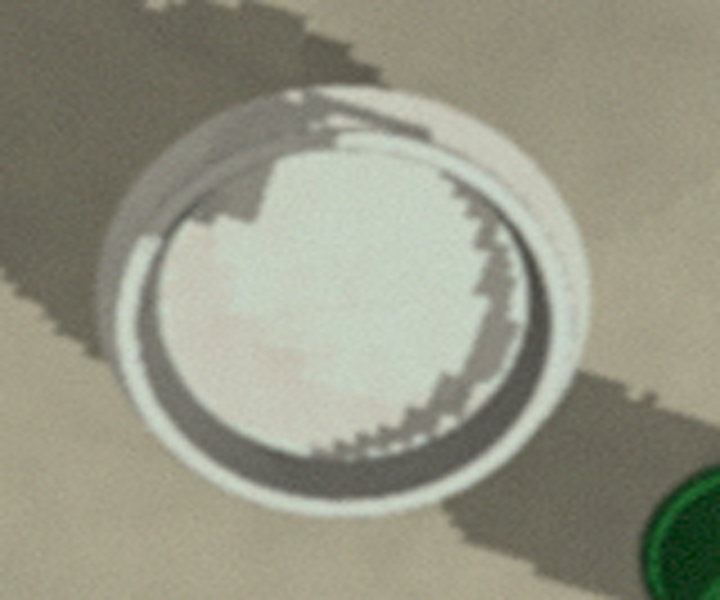

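>>> {"fn": "jog_arm", "kwargs": {
  "series": [
    [0.5,2.7,20,0],
    [0.5,2.7,40,0],
    [0.5,2.7,60,0],
    [0.5,2.7,75,0],
    [0.5,2.7,85,0],
    [0.5,2.7,92,0],
    [0.5,2.7,96,0],
    [0.5,2.7,96,0]
  ]
}}

```text
clock: 60.15
eef_pos: [0.5846, 0.1788, -0.0179]
orientation: [-0.0, 0.575, 0.818, -0.0]
force: [-0.5, 0.7, -0.5]
gripper_width: 0.0732
```

>>> {"fn": "jog_arm", "kwargs": {
  "series": [
    [0,0,0,0],
    [0,0,0,0],
    [0,0,0,0],
    [0,0,0,0],
    [0,0,0,0],
    [0,0,0,0],
    [0,0,0,0],
    [0,0,0,0]
  ],
  "claw": 50,
  "squeeze": 25
}}

```text
clock: 60.82
eef_pos: [0.5854, 0.1791, -0.0165]
orientation: [0.0, 0.575, 0.818, 0.001]
force: [-1.7, -0.0, 6.3]
gripper_width: 0.0507
```

```bash
python3 - <<'E'
from h import *
c=shot('wrist','w40')
go(.5848,.1789,-.018,20)
E
```

```text
t 60.87 tcp [ 0.5854  0.1791 -0.0165] th 19.9 j6 -0.05 F [-1.4 -0.3  7.3] w 0.0508
ROW [ 0.  -0.6  1.5] -0.1
```

View pics/w40.png

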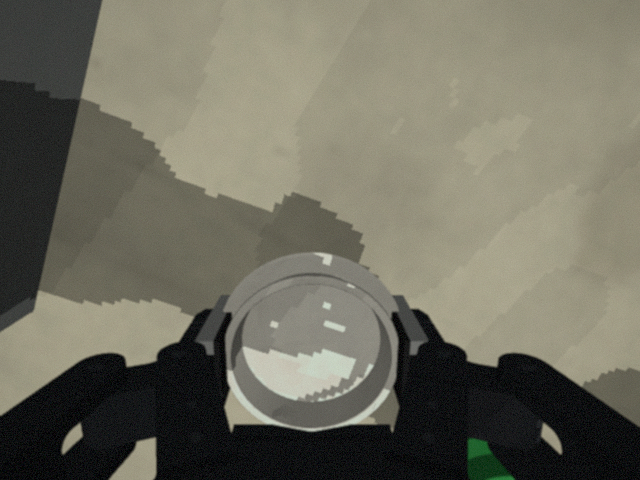

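>>> {"fn": "jog_arm", "kwargs": {
  "series": [
    [0,0,-5,0],
    [0,0,-20,0],
    [0,0,-50,0],
    [0,0,-90,0],
    [0,0,-130,0],
    [0,0,-145,0],
    [0,0,-145,0],
    [0,0,-145,0]
  ]
}}

```text
clock: 61.53
eef_pos: [0.5853, 0.1791, 0.1287]
orientation: [0.001, 0.575, 0.818, 0.001]
force: [0.2, 0.6, -0.7]
gripper_width: 0.0507
```

```bash
python3 - <<'E'
from h import *
c=shot('wrist','w41')
go(.4330,.1863,.125,0)
E
```

```text
t 61.58 tcp [0.5843 0.1787 0.1271] th 19.9 j6 -0.05 F [-0.8  0.5 -1. ] w 0.0509
ROW [  58.5 -139.7    2.2] 19.9
```

View pics/w41.png

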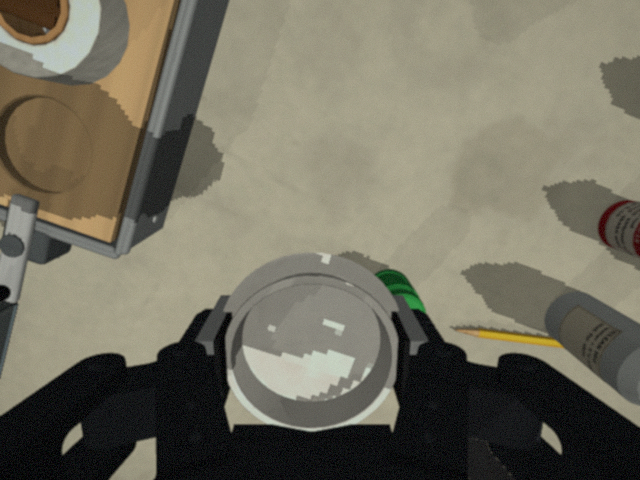

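>>> {"fn": "jog_arm", "kwargs": {
  "series": [
    [8,-18,0,3],
    [18,-42,0,6],
    [30,-70,0,10],
    [42,-98,0,14],
    [52,-122,0,18],
    [58,-140,0,20],
    [58,-140,0,20],
    [58,-140,0,20]
  ]
}}

```text
clock: 62.25
eef_pos: [0.4317, 0.1855, 0.1262]
orientation: [-0.0, 0.708, 0.707, -0.001]
force: [-0.2, -0.5, 0.3]
gripper_width: 0.0505
```

>>> {"fn": "jog_arm", "kwargs": {
  "series": [
    [0,0,0,0],
    [0,0,0,0],
    [0,0,0,0],
    [0,0,0,0],
    [0,0,0,0],
    [0,0,0,0],
    [0,0,0,0],
    [0,0,0,0]
  ]
}}

```text
clock: 62.92
eef_pos: [0.4334, 0.1859, 0.1275]
orientation: [0.0, 0.708, 0.706, 0.0]
force: [-0.3, -0.0, -0.7]
gripper_width: 0.0508
```

```bash
python3 - <<'E'
from h import *
c=shot('wrist','w42')
go(.4330,.1863,.052,0)
# recess from w38 (depth points in recess, z~.066) 
W=cloud(load('w38'))
for P in comp(W,.062,.0695,(.39,.48,.15,.35)): print(len(P),circ(P))
E
```

```text
t 62.97 tcp [0.4334 0.1859 0.1275] th -0.1 j6 0.4 F [-1.2  0.2 -1.8] w 0.0504
ROW [ 0.4 -0.4 75.5] -0.1
2819 [0.4336 0.186  0.0251 0.0663 0.4337 0.1855]
2804 [0.4358 0.3147 0.0251 0.0663 0.436  0.3152]
```

View pics/w42.png

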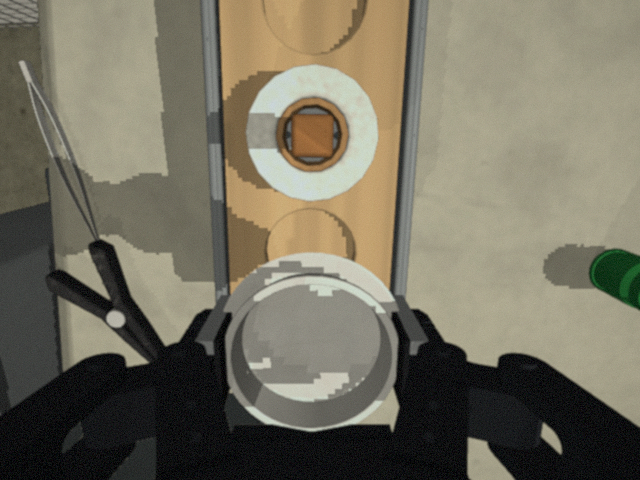

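>>> {"fn": "jog_arm", "kwargs": {
  "series": [
    [0,0,15,0],
    [0,0,30,0],
    [0,0,45,0],
    [0,0,57,0],
    [0,0,64,0],
    [0,0,69,0],
    [0,0,71,0],
    [0,0,71,0]
  ]
}}

```text
clock: 63.63
eef_pos: [0.4334, 0.1859, 0.0564]
orientation: [-0.0, 0.708, 0.706, -0.0]
force: [0.1, 0.6, -0.4]
gripper_width: 0.0507
```

```bash
python3 - <<'E'
from h import *
c=shot('wrist','w43')
go(.4338,.186,.050,0)
E
```

```text
t 63.68 tcp [0.4336 0.186  0.0567] th -0.1 j6 0.4 F [-0.5  0.5 -0.4] w 0.0509
ROW [0.  0.2 6.7] -0.1
```

View pics/w43.png

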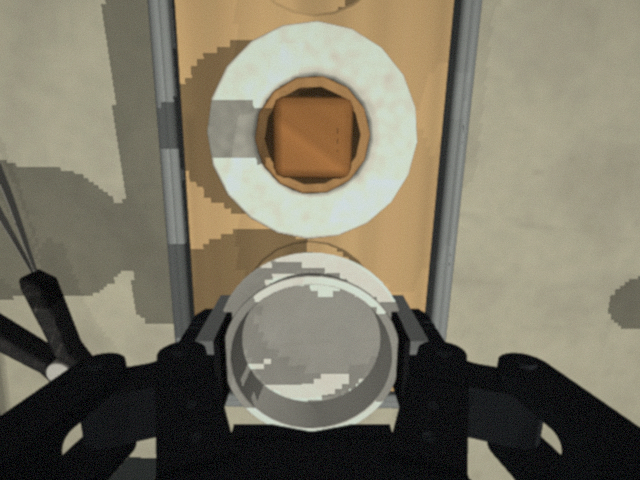

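>>> {"fn": "jog_arm", "kwargs": {
  "series": [
    [0,0,1,0],
    [0,0,2,0],
    [0,0,3,0],
    [0,0,4,0],
    [0,0,5,0],
    [0,0,6,0],
    [0,0,6,0],
    [0,0,6,0]
  ]
}}

```text
clock: 64.35
eef_pos: [0.4333, 0.1858, 0.0504]
orientation: [-0.0, 0.708, 0.706, -0.0]
force: [0.6, 0.5, 0.7]
gripper_width: 0.0509
```

```bash
python3 - <<'E'
from h import *
go(.4338,.186,.050,0)
E
```

```text
t 64.35 tcp [0.4333 0.1858 0.0504] th -0.2 j6 0.4 F [0.6 0.5 0.7] w 0.0509
ROW [0.2 0.5 0.4] -0.2
```

Release slowly (small opening first, then wide) and rise.

>>> {"fn": "jog_arm", "kwargs": {
  "series": [
    [0,0,0,0],
    [0,0,0,0],
    [0,0,0,0],
    [0,0,0,0],
    [0,0,0,0],
    [0,0,0,0],
    [0,0,0,0],
    [0,0,0,0]
  ],
  "claw": 80
}}

```text
clock: 65.02
eef_pos: [0.4334, 0.1859, 0.0504]
orientation: [0.0, 0.708, 0.706, 0.0]
force: [0.1, -0.2, -0.4]
gripper_width: 0.0683
```

>>> {"fn": "jog_arm", "kwargs": {
  "series": [
    [0,0,-5,0],
    [0,0,-15,0],
    [0,0,-35,0],
    [0,0,-65,0],
    [0,0,-100,0],
    [0,0,-140,0],
    [0,0,-170,0],
    [0,0,-170,0]
  ]
}}

```text
clock: 65.68
eef_pos: [0.4366, 0.1873, 0.2277]
orientation: [0.002, 0.708, 0.706, 0.005]
force: [1.6, 0.6, -0.8]
gripper_width: 0.0679
```

```bash
python3 - <<'E'
from h import *
c=shot('wrist','w44');W=cloud(c)
print('cup');[print(circ(P),len(P)) for P in comp(W,.095,.12,(.38,.49,.13,.215))]
go(.45,.22,.40,90)
E
```

```text
cup
[0.4336 0.1858 0.0303 0.0974 0.4335 0.187 ] 4988
t 65.73 tcp [0.4355 0.1868 0.2248] th -0.1 j6 0.4 F [-0.  -0.6  0.2] w 0.0683
ROW [  33.8   15.7 -175. ] 89.9
```

View pics/w44.png

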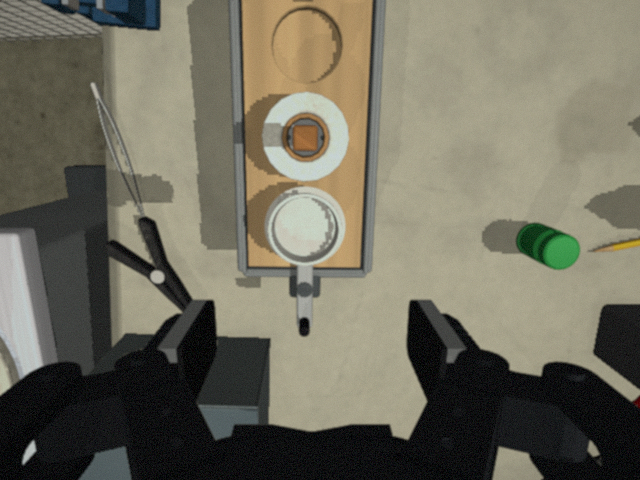

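>>> {"fn": "jog_arm", "kwargs": {
  "series": [
    [0,0,-40,0],
    [0,0,-80,0],
    [0,0,-120,0],
    [0,0,-150,0],
    [0,0,-150,0],
    [0,0,-150,0],
    [0,0,-150,0],
    [0,0,-150,0]
  ]
}}

```text
clock: 66.4
eef_pos: [0.4324, 0.1855, 0.3686]
orientation: [-0.001, 0.708, 0.706, -0.001]
force: [-0.1, -0.3, -0.4]
gripper_width: 0.0683
```

```bash
python3 - <<'E'
from h import *
c=shot('wrist','w45');W=cloud(c)
for P in comp(W,.0995,.115,(.395,.475,.15,.22)):
    A=np.c_[P[:,:2]-[.4336,.1858],np.ones(len(P))];print('rim',len(P),circ(P),np.linalg.lstsq(A,P[:,2],rcond=None)[0])
print('roll');[print(circ(P),len(P)) for P in comp(W,.098,.115,(.38,.49,.215,.3))]
for P in comp(W,.079,.088,(.37,.5,.33,.42))+comp(W,.079,.088,(.37,.5,.07,.155)): print('bar',len(P),cv2.minAreaRect(P[:,:2].astype(np.float32)))
W2=W
for dx in(-.038,.038):
    print([round(float(np.nanmedian(W[(abs(W[...,0]-.434-dx)<.004)&(abs(W[...,1]-.2503-dy)<.005)][:,2])),4) for dy in(-.095,-.03,.03,.095)])
s=shot('side','s45');t=shot('top','t45')
cv2.imwrite('pics/c11.png',np.hstack([cv2.resize(s['color'][140:260,200:350],(400,320)),cv2.resize(t['color'][180:320,150:325],(400,320))]))
E
```

```text
rim 589 [0.4334 0.1857 0.0266 0.1077 0.4333 0.1831] [-0.00083226  0.03641888  0.10670097]
roll
[0.4344 0.2499 0.03   0.1043 0.4343 0.2506] 2241
bar 521 ((0.4360944330692291, 0.3592175543308258), (0.03549456596374512, 0.012866036966443062), 88.48636627197266)
bar 475 ((0.43306076526641846, 0.1255849301815033), (0.0554460808634758, 0.012493201531469822), 89.68633270263672)
[0.0745, 0.0743, 0.0745, 0.0743]
[0.0744, 0.0743, 0.0743, 0.0742]
```

View pics/w45.png

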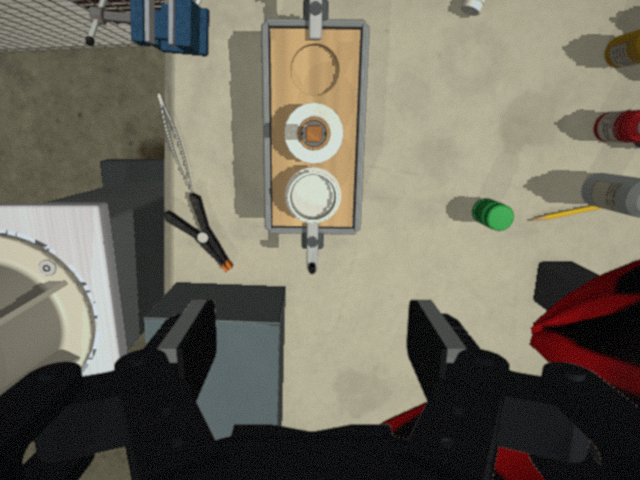

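View pics/c11.png

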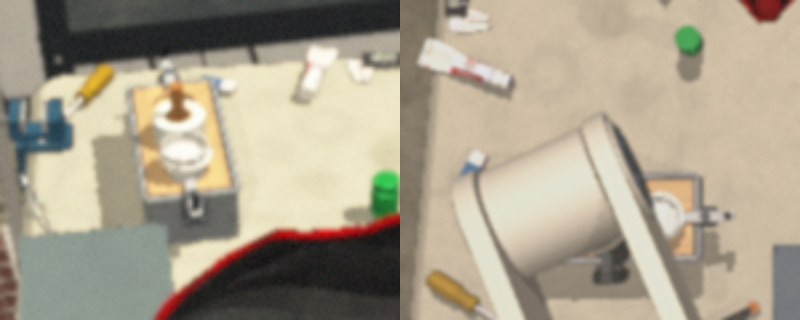

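```bash
python3 -c "
from h import *
o=arm.get_obs();print(o['clock'],o['eef_pos']);print(arm.job_done())"
```

```text
66.55 [0.43278    0.18564604 0.36907786]
the job is handed in; nothing more can be done
None
```

The touch-up caddy is packed and handed in at 66.6 s of the 210 s allowed. I found two blue-paint jars, one small tape roll and the cup. I left the green jar, the clear grey-lidded jar and the big tape rolls alone.

**What the last camera checks showed:**
- **Jars:** upright in wells 0 and 2, lids at 58 mm as they should be. I checked them before the tray went in and cannot see them under it now.
- **Tray:** level and flush, with its top at 74.2–74.5 mm at every point measured, and still so in the final picture.
- **Turn-buttons:** both turned to within about half a degree of the locked position. The right one stopped against its stop. On the left I felt little force at the end, so there I rely on the measured angle.
- **Roll:** on the spindle, flat on the tray, top at 104 mm.
- **Cup:** standing centred in recess_0, rim at about 108 mm. A plane fit to the rim gave 2° of tilt; I put this down to stray collar points, since the rim height and the pictures show it upright.

**What went wrong on the way:**
- The real fingertips sit about 26 mm behind the reported TCP, so two jar grasps and the first two pinches on the right button's pin missed. I found the offset in the wrist depth and side pictures and corrected for it.
- The roll had been shifted about 32 mm; I measured it again before picking it up.

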